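# Make room in the cutlery caddy and stand the serving spoon in it

## Task

Make room in the turquoise caddy for the red-handled serving spoon: squeeze the orange release lever against the black bar, slide the divider up to the stack of lids, as close as the notches allow without shoving the lids along, and let go so that it locks in a notch. Then take the spoon from its rest and stand it in the space this opens between the divider and the caddy's end wall, bowl down on the caddy's floor and handle up, and leave the other things on the counter where they are.

Things in the scene. Friction and masses are not known exactly. Their poses are not given: they have to be found in the camera images.
- caddy: Turquoise slatted caddy screwed to the counter, 88 (x) x 203 (y) x 125 mm high, walls 4 mm, floor 5 mm thick. Origin: centre of its underside, on the counter. y runs from the spoon end (inner face of the end wall at y = -97.5 mm) to the lids end (+97.5 mm). A notched rail runs outside its +x long wall, the one away from the robot. Low feet (4 mm) reach 22 mm out at both ends.
- divider (a joint): White divider plate across the caddy, 6 mm thick, top 122 mm above the counter; slides along the caddy's +y, towards the lids. In m: 0 in the first notch, where its mid-plane is at caddy y = -87.5 mm; notches every 14 mm up to 0.126, with about 1 mm play each way. Immovable while locked; slides with about 1 N when released.
- lever (a joint): Orange sprung release lever on the divider. 0 rad: shut, locked in a notch. Squeezing its bar towards the black bar (caddy -x) raises it to 0.34 rad at the stop, 6 N at first, 13 N at the stop; above 0.29 the divider is free (squeeze to the stop). Let go, it springs back into the notch it stands at (below 0.05 = locked; higher: pawl between notches, a small push along y drops it in).
- grip_mid (a point): Point of the divider, axes of the caddy, 166 mm above the counter, between two level bars (12 mm thick, 42 mm long along y). Black fixed bar: axis 10.6 mm to -x. Orange lever bar: axis 26.6 mm to +x shut, 11 mm squeezed. Over both: 49 mm shut; 34 mm squeezed, with this point then the middle. Pinch from above, fingers closing along x; the saddle below tops out at 133 mm.
- divider_face (a point): Centre of the divider's face that looks to the lids (the caddy's +y), 66 mm above the counter, axes of the caddy.
- lids_face (a point): Loose stack of white container lids standing on edge in the caddy, 72 (x) x 65 (y) x 106 mm high, 0.17 to 0.35 kg; this point is the centre of its face that looks to the divider (-y of the stack), 52 mm above the caddy's floor. Axes parallel to the caddy's.
- rest: Steel spoon rest that holds the spoon, heavy and fixed to the counter: drip tray 104 (x) x 76 (y) mm with an 18 mm front lip at its +x edge, and a saddle on two posts (26 mm apart, 83 mm high, 37 mm to -x of the centre) that carries the handle. Origin: centre of its underside, on the counter. The handle rises over its -x side, roughly towards the robot.
- spoon_handle (a point): Middle of the straight part of the spoon's red handle (round, 12 mm thick, 82 mm long). Serving spoon, 194 mm long, 0.04 to 0.09 kg. x points from handle to bowl, z out of the hollow side. It starts in the rest, handle rising at 35 degrees, this point about 90 mm up; the posts flank the handle 29 mm to +x. Bowl 52 mm across, 16 mm deep, centre 102 mm to +x; its underside is 24 mm to -z.
- spoon_tip (a point): Outermost point of the spoon's bowl rim, 128 mm to +x and 8 mm to -z of the handle point, axes of the spoon.
- spoon_end (a point): End of the spoon's handle, 63 mm to -x and 18 mm to -z of the handle point (beyond 41 mm to -x the handle bends towards -z).
- bowl_mid (a point): Bystander: blue bowl, 116 mm across, 52 mm high; this point is half-way up on its axis.
- sauce_mid (a point): Bystander: red sauce bottle, 58 mm across, 185 mm high; this point is half-way up on its axis.
- jar_mid (a point): Bystander: amber jar with a green cap, 72 mm across, 115 mm high; this point is half-way up on its axis.
- tumbler_mid (a point): Bystander: open aluminium tumbler, 68 mm across, 85 mm high; this point is half-way up on its axis.
There are look-alikes about, which are no part of the job. What is meant by the part that bears spoon_handle is not purple, and is the smaller of those in its own colour. What is shaped like the part that bears lids_face but blue or yellow is not meant.

How it is judged:
By the outcome, as a careful person would: the job done as asked, in the order asked, and still so for the second after the job is handed in, with the robot touching nothing.
It also fails if it takes over 61 s, if anything falls off the work surface, if the arm or the gripper's body presses on something with over 40 N, if the wrist force passes 120 N, or if a joint passes its speed limit or range.

## Robot

A 6-joint arm with a two-finger parallel gripper is mounted at the origin on the work surface. World frame = base frame: x ahead of the robot, y to its left, z up, the work surface at z = 0. Lengths are in mm, angles in rad, forces in N, time in s.
With the tool pointing down it reaches from about 375 to 900 mm from the base axis. Payload 3.1 kg.
Tool frame: the origin (TCP) lies on the centre line of the jaws, within the pads' length; the fingertips stand ahead of it and the grasp point (between the pads) lies 2 mm behind it (ctrl.tip_extent is the z of the fingertips in the tool frame, in mm); z points along the fingers, x is the direction in which the jaws open and shut, and the axes are right-handed (so a half turn about z gives the same grasp; the last joint's range is limited). The gripper opens to 85 mm and grips with 20 to 120 N. Pads are 22 mm wide; open, the fingers measure 114 mm over their backs; the gripper's body (76 mm by 85 mm) begins 54 mm behind the grasp point. The pads swing forward as they close: fully open they stand 13 mm farther back than shut.
Start: joints at [-1.528, 0.527, 1.433, -0, 1.181, -0.178], TCP at [136.907, -609.798, 248.31] pointing down, gripper open.
Joint ranges: [-3.08, 3.08], [-0.75, 2.2], [0.22, 2.44], [-1.43, 4.57], [0, 2.65], [-2.85, 2.85]. Speed limits (rad/s): [2.79, 2.79, 3.14, 3.14, 3.14, 3.14].

## Interface

Orientations are given as a unit quaternion [w, x, y, z].
In Python, from cell import ctrl gives the robot as it stands.
- The arm moves only by the tool play_rows, never from a script. Its argument "commands" is a list of rows, each an object of numbers: "ax", "ay", "az": the turn, a rotation vector about the tool's x, y, z scaled (see below); "dx", "dy", "dz": the shift along the tool's x, y, z scaled (see below); "claw": the opening, from -1 (shut) to 1 (fully open), so that 0 is half open. In form: [{"ax": .., "ay": .., "az": .., "dx": .., "dy": .., "dz": .., "claw": ..}, ...]. A call has 1 to 8 rows; each row shifts and turns the commanded pose from where the row before left it, along the tool's axes as they then stand; what a row does not reach is not made up. The controller multiplies each number of a shift by 100 mm and each number of a turn by 180 degrees. A row lasts 1/8 s, in which the tool goes at most 62.5 mm and 10.7 degrees, less where a joint would pass 70% of its speed; a pose out of reach is approached as far as the arm can. A call with a number of a shift or a turn outside -1 to 1 is refused whole. A call with a gripper value outside its range is refused whole. The fingers move at their own pace and stop on an object; the grip force is fixed at half the most. Time passes only in rows, so rows that do not move let the fingers close. It gives the time, the measured TCP pose, the force and the opening at its end, in the units of the state.
- ctrl.read_state(): the state, without advancing time (a new reading comes with each control period).
- ctrl.read_camera(name): name is "side" or "top"; returns the picture (420x560x3 uint8, blue, green, red); there is no depth.
- ctrl.camera_model(name): a dict with "camera_matrix" (3x3 intrinsics, pixels), "cam_to_world" (4x4, takes a point from camera to world coordinates). Camera axes: x right, y up, looking along -z (the intrinsics and any distortion apply to the point x, -y, -z); pixel columns grow to the right and rows downward; lengths in mm; the calibration is good to about 2 mm. A picture is of the moment at which its call begins. camera_model takes no time and is no camera call.
- ctrl.hand_in(): hands the job in, once; it reports no verdict.
The state is a dict: "clock": time; "joint_pos": joint angles; "dq": joint speeds; "effort": joint torques, N m; "eef_pos": TCP position; "tool_rot": TCP orientation; "ft_force": force on the tool from outside, world axes, zero at the start; "ft_torque": the same for the moment, N m; "gripper_width": finger opening in mm.
Only numpy, scipy, OpenCV 4.12 (cv2) and the standard library are available. Lean on these libraries where they do the work, as an engineer would, in place of code of your own. Each camera call takes 0.05 s, during which the arm holds its last target.

## Working session

There is one attempt and no reset: what is moved stays moved. The work goes in short steps, Python scripts to look and compute and a tool call to move; the robot and the scene stay as the last step left them, time stands still between calls to the robot, and variables do not carry over. Pictures are saved under pics/ and viewed, and the job is handed in when it is done.

Besides the shell and the picture viewer there is one more tool, called after ">>>" as name(argument=value, ...) on one line, values as JSON. play_rows: Moves the arm, as the interface text tells. Shifts and turns lie within -1 to 1; 1 stands for 100 mm of shift or 180 degrees of turn. Its arguments: {"type":"object","properties":{"commands":{"type":"array","items":{"type":"object","properties":{"ax":{"type":"number"},"ay":{"type":"number"},"az":{"type":"number"},"dx":{"type":"number"},"dy":{"type":"number"},"dz":{"type":"number"},"claw":{"type":"number"}}}}},"required":["commands"]}

```bash
ls; mkdir -p pics; python3 - <<'E'
from cell import ctrl
import cv2,json
print(ctrl.read_state()); print(ctrl.tip_extent)
for n in("side","top"):
    cv2.imwrite(f"pics/{n}0.png",ctrl.read_camera(n)); m=ctrl.camera_model(n); print(n,m)
E
```

```text
pics
{'clock': 0.0, 'joint_pos': array([-1.52854573e+00,  5.28465712e-01,  1.43392015e+00, -3.63221231e-05,
        1.18137360e+00, -1.78536187e-01]), 'dq': array([-0.00076053,  0.00030588,  0.00026785,  0.00020983,  0.00164802,
       -0.00073216]), 'effort': array([ 1.67391054e-04, -4.42351556e+01, -1.78024560e+01, -3.29948953e-04,
        8.32164427e-03, -7.40855569e-06]), 'eef_pos': array([ 136.84138635, -609.1350215 ,  247.32817153]), 'tool_rot': array([-8.05428514e-04,  7.80707832e-01, -6.24895276e-01, -7.24798210e-04]), 'ft_force': array([ 0.35221326,  0.18742494, -0.65105472]), 'ft_torque': array([ 0.04636479,  0.00748523, -0.0331315 ]), 'gripper_width': 85.51573045169546}
17.0
side {'camera_matrix': array([[420.7802535 ,   0.        , 285.34665066],
       [  0.        , 420.7802535 , 211.28771475],
       [  0.        ,   0.        ,   1.        ]]), 'cam_to_world': array([[-8.17618242e-01,  3.13072581e-01, -4.83203859e-01,
        -1.27364292e+02],
       [-5.75757666e-01, -4.41846660e-01,  6.87949590e-01,
         1.05582275e+03],
       [ 1.87614249e-03,  8.40688461e-01,  5.41515828e-01,
         8.62629561e+02],
       [ 0.00000000e+00,  0.00000000e+00,  0.00000000e+00,
         1.00000000e+00]])}
top {'camera_matrix': array([[408.64896679,   0.        , 279.36421615],
       [  0.        , 408.64896679, 205.1730418 ],
       [  0.        ,   0.        ,   1.        ]]), 'cam_to_world': array([[-2.34318641e-02,  9.95709797e-01, -8.95150726e-02,
         4.52831531e+02],
       [-9.99404469e-01, -2.55989944e-02, -2.31386701e-02,
         8.66691318e+01],
       [-2.53308964e-02,  8.89195815e-02,  9.95716653e-01,
         1.18368670e+03],
       [ 0.00000000e+00,  0.00000000e+00,  0.00000000e+00,
         1.00000000e+00]])}
```

View pics/side0.png

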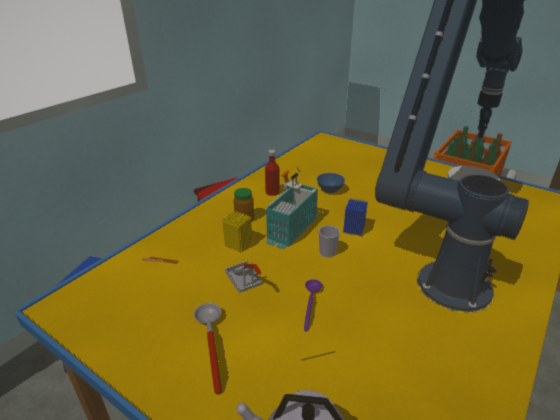

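View pics/top0.png

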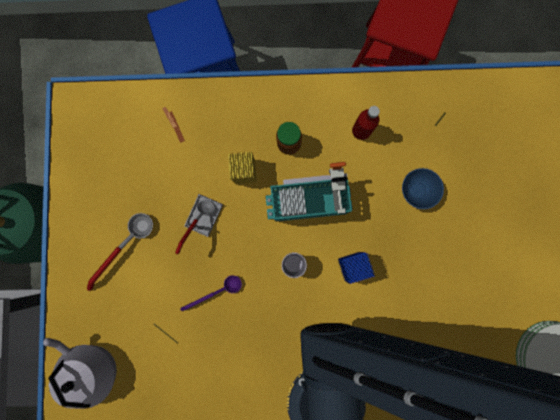

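The side view shows the caddy near (292,215) and the rest with the spoon near (243,275). In the top view they are near (310,198) and (203,215).
Three spoons could be meant (top-view pixels): a large red one at (120,250), a purple one at (212,292), and a small red-handled one in the rest at (195,225). The one in the rest fits, because it is not purple and is the smaller of the two red ones. I'll confirm this in enlarged crops.

```bash
python3 - <<'E'
import cv2,numpy as np
t=cv2.imread("pics/top0.png"); s=cv2.imread("pics/side0.png")
cv2.imwrite("pics/c1.png",cv2.resize(t[150:270,160:360],None,fx=4,fy=4,interpolation=cv2.INTER_CUBIC))
cv2.imwrite("pics/c2.png",cv2.resize(s[155:300,190:350],None,fx=4,fy=4,interpolation=cv2.INTER_CUBIC))
E
```

```text
(no output)
```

View pics/c1.png

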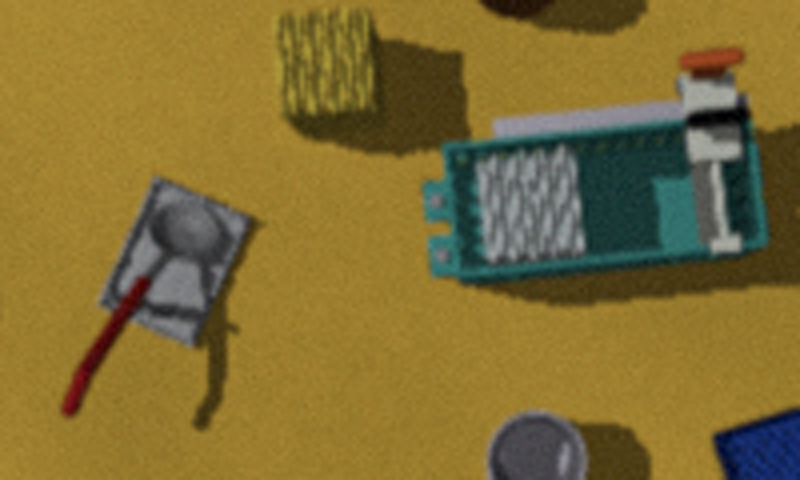

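View pics/c2.png

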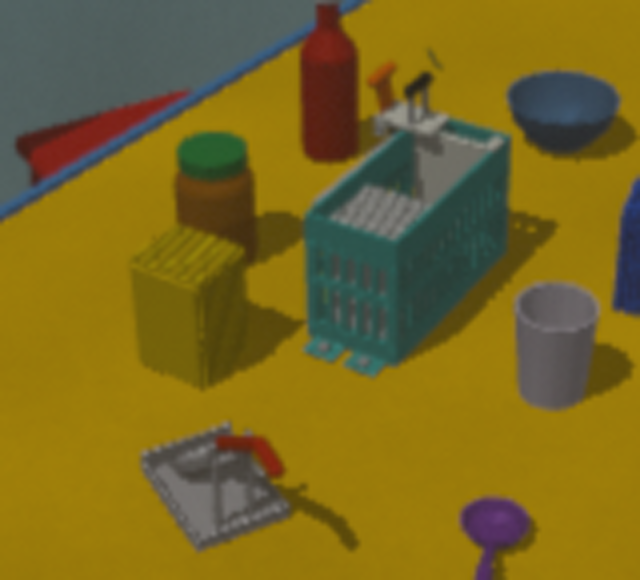

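```bash
cat > h.py <<'E'
import cv2,numpy as np
from cell import ctrl
M={n:ctrl.camera_model(n) for n in("side","top")}
def ray(n,u,v):
    K=M[n]["camera_matrix"];T=M[n]["cam_to_world"]
    p=np.linalg.solve(K,[u,v,1.]);d=T[:3,:3]@np.array([p[0],-p[1],-p[2]])
    return T[:3,3],d/np.linalg.norm(d)
def plane(n,u,v,z):
    o,d=ray(n,u,v);return o+d*(z-o[2])/d[2]
def tri(pt,ps):
    o1,d1=ray("top",*pt);o2,d2=ray("side",*ps)
    s=np.linalg.lstsq(np.c_[d1,-d2],o2-o1,rcond=None)[0]
    a=o1+s[0]*d1;b=o2+s[1]*d2
    return (a+b)/2,np.linalg.norm(a-b)
def proj(n,X):
    K=M[n]["camera_matrix"];T=M[n]["cam_to_world"]
    c=T[:3,:3].T@(np.array(X)-T[:3,3]);p=K@np.array([c[0],-c[1],-c[2]]);return p[:2]/p[2]
E
python3 - <<'E'
from h import *
t=cv2.imread("pics/top0.png"); s=cv2.imread("pics/side0.png")
hsv=cv2.cvtColor(t,cv2.COLOR_BGR2HSV)
m=cv2.inRange(hsv,(80,80,40),(100,255,255)); m[:,:255]=0;m[:170]=0;m[225:]=0;m[:,360:]=0
m=cv2.morphologyEx(m,cv2.MORPH_CLOSE,np.ones((3,3)))
c=max(cv2.findContours(m,0,2)[0],key=cv2.contourArea);print(cv2.minAreaRect(c))
def crop(im,x0,x1,y0,y1,f,fn):
    c=cv2.resize(im[y0:y1,x0:x1],None,fx=f,fy=f,interpolation=cv2.INTER_CUBIC)
    for x in range(x0,x1,10): cv2.putText(c,str(x),((x-x0)*f,10),0,.35,(255,255,255),1);cv2.line(c,((x-x0)*f,12),((x-x0)*f,18),(255,255,255),1)
    for y in range(y0,y1,10): cv2.putText(c,str(y),(0,(y-y0)*f),0,.35,(255,255,255),1)
    cv2.imwrite(fn,c)
crop(t,258,358,155,228,8,"pics/d1.png")
crop(s,260,325,160,250,6,"pics/d2.png")
E
```

```text
((301.2623596191406, 200.12376403808594), (35.12480926513672, 70.34912109375), 84.2894058227539)
```

View pics/d1.png

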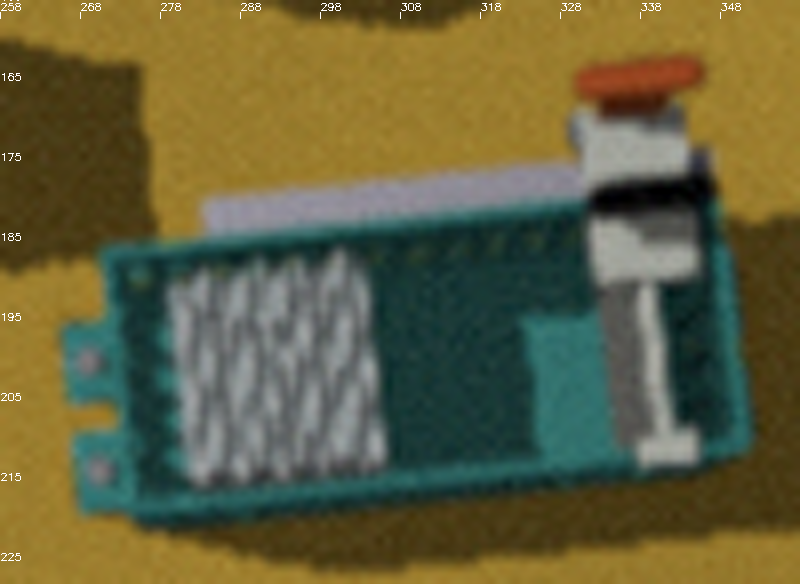

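View pics/d2.png

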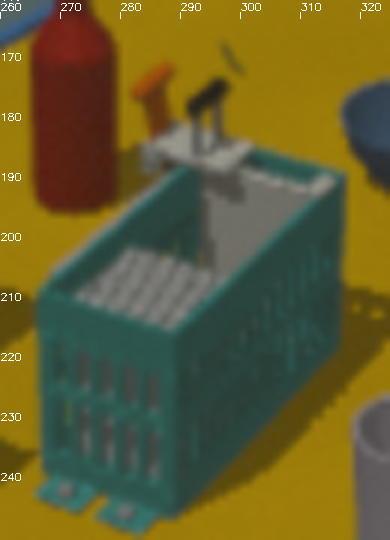

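```bash
python3 - <<'E'
from h import *
T=lambda x,y:(258+(x+.5)/8-.5,155+(y+.5)/8-.5)
S=lambda x,y:(260+(x+.5)/6-.5,160+(y+.5)/6-.5)
P=[plane("top",*T(*q),125) for q in((100,247),(722,203),(750,450),(133,508))]
for p in P: print(p.round(1))
for i in range(4): print(np.linalg.norm(P[i]-P[i-1]).round(1),end=' ')
print("side rim")
for q in((40,295),(345,176),(172,328)): print(plane("side",*S(*q),125).round(1))
print("tri corners",tri(T(100,247),S(40,295)),tri(T(750,450),S(345,176)),tri(T(133,508),S(172,332)))
print("orange",tri(T(641,77),S(152,80)),"black",tri(T(652,193),S(207,97)))
c=np.mean(P,0);e=(P[0]+P[3]-P[1]-P[2]);yaw=np.arctan2(-e[0],e[1]);e2=P[0]+P[1]-P[2]-P[3]
print("centre",c,"yaw",np.degrees(yaw),np.degrees(np.arctan2(e2[1],e2[0])))
R=np.array([[np.cos(yaw),-np.sin(yaw)],[np.sin(yaw),np.cos(yaw)]])
loc=lambda p:(R.T@(p[:2]-c[:2])).round(1)
# lids top z=111
for q in((350,248),(385,465),(168,282),(195,487)): print("lid",loc(plane("top",*T(*q),111)))
for q in((652,282),(675,430)): print("div top",loc(plane("top",*T(*q),122)), "left edge", loc(plane("top",*T(q[0]-12,q[1]),122)))
print("black",loc(plane("top",*T(652,193),166)),"orange",loc(plane("top",*T(641,77),166)))
E
```

```text
[600.4 134.4 125. ]
[609.4 -68.6 125. ]
[528.6 -74.5 125. ]
[514.8 125.5 125. ]
86.1 203.2 81.0 200.5 side rim
[590.6 142.3 125. ]
[523.4 -65.2 125. ]
[513.2 127.7 125. ]
tri corners (array([599.80967471, 133.64614074, 117.44762825]), np.float64(3.926522859962067)) (array([529.16967968, -75.46870181, 118.32122305]), np.float64(0.2637494872375322)) (array([514.85824339, 125.54543306, 120.68392297]), np.float64(0.401231786824758))
orange (array([644.34815728, -39.25589352, 162.98764314]), np.float64(0.4843730142214602)) black (array([607.05346252, -41.76731034, 161.96606419]), np.float64(1.537489206273661))
centre [563.29703309  29.19038676 125.        ] yaw 3.2361611121431726 5.084641467186503
lid [37.8 21.1]
lid [-34.8  15.7]
lid [31.5 81.9]
lid [-36.9  78.5]
div top [ 17.  -75.6] left edge [ 17.3 -71.7]
div top [-31.9 -78.5] left edge [-31.5 -74.6]
black [ 39.8 -72.4] orange [ 76.7 -72.4]
```

```bash
python3 - <<'E'
from h import *
im=cv2.imread("pics/top0.png").astype(float); g=im[:,:,1]+im[:,:,0]-im[:,:,2]
g=cv2.GaussianBlur(g,(3,3),0)
def band(cols,rng,ax):
    out=[]
    for c in cols:
        r=np.arange(*rng(c)); v=g[r,c] if ax==0 else g[c,r]
        w=np.clip(v-v.min()-0.3*np.ptp(v),0,None); m=(w*r).sum()/w.sum(); out.append((c,m) if ax==0 else (m,c))
    out=np.array(out);W=np.array([plane("top",*q,125)[:2] for q in out])
    vx,vy,x,y=cv2.fitLine(W.astype(np.float32),cv2.DIST_HUBER,0,.01,.01).ravel()
    d=np.array([vx,vy]);res=np.abs((W-[x,y])@[-vy,vx]).mean()
    print(out[0],out[-1],np.degrees(np.arctan2(-vx,vy)),np.degrees(np.arctan2(vy,vx)),"pt",x,y,"res",res)
f=lambda a,b,ca,cb:(lambda c:int(round(a+(b-a)*(c-ca)/(cb-ca))))
def rg(a,b,ca,cb,h):
    k=f(a,b,ca,cb); return lambda c:(k(c)-h,k(c)+h+1)
band(range(280,332),rg(216.2,212,280,330,3),0)   # -x rim
band(range(276,330),rg(186,181.2,276,328,2),0)   # +x rim
band(range(188,208),rg(348.5,350.5,188,208,2),1) # spoon end
band(range(190,214),rg(272.5,274,190,214,2),1)   # lids end
hsv=cv2.cvtColor(cv2.imread("pics/top0.png"),cv2.COLOR_BGR2HSV)
def comp(m):
    m[:150]=0;m[230:]=0;m[:,:255]=0;m[:,360:]=0
    n,l,s,c=cv2.connectedComponentsWithStats(m);i=1+s[1:,4].argmax();return s[i],c[i],cv2.fitLine(np.argwhere(l==i)[:,::-1].astype(np.float32),2,0,.01,.01).ravel()
print(comp(cv2.inRange(hsv,(0,130,60),(14,255,255))))
print(comp(cv2.inRange(hsv,(0,0,0),(179,255,22))))
E
```

```text
[280.        216.1465715] [331.         210.67409542] -176.55463 -86.554634 pt 523.109 49.447872 res 1.133354557618759
[276.         186.51793114] [329.         179.65530469] -175.66112 -85.66111 pt 606.12006 52.86488 res 0.8645324142372307
[347.58116883 188.        ] [349.6949379 207.       ] -86.00221 3.9977837 pt 556.8482 -69.54271 res 0.15890452437375402
[271.96139911 190.        ] [273.05338266 213.        ] -87.591194 2.4088051 pt 562.3149 129.90752 res 0.8038580307740585
(array([330, 162,  16,   7,  81], dtype=int32), array([337.2345679 , 164.87654321]), array([ 9.8921758e-01, -1.4645348e-01,  3.3723456e+02,  1.6487654e+02],
      dtype=float32))
(array([332, 177,  15,   4,  38], dtype=int32), array([339.76315789, 178.94736842]), array([ 9.9507284e-01, -9.9146754e-02,  3.3976315e+02,  1.7894737e+02],
      dtype=float32))
```

```bash
cat >> h.py <<'E'
CY=np.radians(4.0);CC=np.array([566.,30.2]);CR=np.array([[np.cos(CY),-np.sin(CY)],[np.sin(CY),np.cos(CY)]])
loc=lambda p:CR.T@(np.asarray(p)[:2]-CC)
wor=lambda p:CR@np.asarray(p)+CC
def lids(im,z=111,c0=270,c1=318,rows=range(191,213)):
    hs=cv2.cvtColor(im,cv2.COLOR_BGR2HSV).astype(float);sat=cv2.GaussianBlur(hs[:,:,1],(1,3),0)
    L=[]
    for r in rows:
        w=np.where(sat[r,c0:c1]<100)[0]+c0
        if len(w)<5: continue
        def sub(i,j): # crossing between i (inside), j (outside)
            a,b=sat[r,i],sat[r,j];return i+(j-i)*(100-a)/(b-a)
        L.append((r,sub(w.min(),w.min()-1),sub(w.max(),w.max()+1)))
    a=np.array([np.r_[loc(plane("top",u1,r,z)),loc(plane("top",u2,r,z))] for r,u1,u2 in L]);return np.array(L),a
E
python3 - <<'E'
from h import *
L,a=lids(cv2.imread("pics/top0.png"))
for l,q in zip(L,a): print(l.round(1),q.round(1))
print(np.median(a[:,1]),np.median(a[:,3]))
E
```

```text
[191.  270.7 304.4] [ 28.7 101.8  20.1  13.1]
[192.  270.6 304.4] [ 26.  102.1  17.4  13.3]
[193.  270.6 304.4] [ 23.4 102.4  14.8  13.5]
[194.  270.9 304.4] [ 20.6 101.8  12.1  13.7]
[195.  278.2 304.5] [16.2 82.9  9.5 13.9]
[196.  278.4 304.5] [13.5 82.7  6.8 14.1]
[197.  278.5 304.6] [10.8 82.6  4.2 14.1]
[198.  278.5 304.9] [ 8.1 82.8  1.5 13.7]
[199.  271.  305.2] [  7.4 102.7  -1.3  12.9]
[200.  271.3 305.4] [  4.7 102.4  -3.9  12.8]
[201.  270.3 305.4] [  2.3 105.1  -6.6  13. ]
[202.  279.2 305.4] [-2.6 82.  -9.2 13.3]
[203.  279.2 305.4] [ -5.3  82.2 -11.8  13.7]
[204.  279.2 305.4] [ -7.9  82.6 -14.5  13.8]
[205.  271.9 305.5] [ -8.7 102.  -17.1  13.9]
[206.  271.9 305.6] [-11.3 102.1 -19.8  13.9]
[207.  271.9 305.9] [-13.9 102.5 -22.5  13.3]
[208.  271.5 306.3] [-16.5 103.6 -25.2  12.6]
[209.  279.5 306.4] [-21.1  82.9 -27.8  12.6]
[210.  279.6 306.4] [-23.8  82.9 -30.5  12.8]
[211.  269.9 306.4] [-24.  108.5 -33.1  13. ]
[212.  267.  306.4] [-25.9 116.5 -35.7  13.3]
101.88292244343316 13.322766048058224
```

```bash
cat >> h.py <<'E'
from scipy.spatial.transform import Rotation as Ro
def q2R(q): return Ro.from_quat([q[1],q[2],q[3],q[0]])
def down(deg): # tool pointing down, tool x at angle deg in world
    a=np.radians(deg);X=[np.cos(a),np.sin(a),0];Y=[np.sin(a),-np.cos(a),0];return Ro.from_matrix(np.c_[X,Y,[0,0,-1]])
def rows(p0,R0,p1,R1,n,dec=3):
    """split straight move into n rows, rounded, with integration so that rounding is made up; returns rows and end pose"""
    out=[];p=np.array(p0,float);R=R0;dr=(R0.inv()*R1).as_rotvec()
    for i in range(1,n+1):
        pt=np.array(p0)+(np.array(p1)-p0)*i/n; Rt=R0*Ro.from_rotvec(dr*i/n)
        d=np.round(R.inv().apply(pt-p)/100,dec); a=np.round((R.inv()*Rt).as_rotvec()/np.pi,dec)
        p=p+R.apply(d*100);R=R*Ro.from_rotvec(a*np.pi);out.append(np.r_[d,a])
    for o in out: print(dict((k,round(float(v),4)) for k,v in zip("dx dy dz ax ay az".split(),o) if v))
    return p,R
def st():
    s=ctrl.read_state();R=q2R(s["tool_rot"]);print("t",round(s["clock"],2),"p",s["eef_pos"].round(1),"xang",np.degrees(np.arctan2(*R.as_matrix()[[1,0],0])).round(2),"z",R.as_matrix()[:,2].round(3),"F",s["ft_force"].round(1),"w",round(s["gripper_width"],1));return s["eef_pos"],R
E
python3 - <<'E'
from h import *
p,R=st()
p,R=rows([136.9,-609.8,248.3],R,[617.6,-41,235],down(4),16)
print(p,R.as_matrix().round(3))
E
```

```text
t 0.1 p [ 136.9 -609.2  247.4] xang -77.35 z [-0.     0.002 -1.   ] F [-1.1  0.3  0.6] w 85.5
{'dx': -0.281, 'dy': -0.371, 'dz': 0.009, 'az': -0.028}
{'dx': -0.247, 'dy': -0.394, 'dz': 0.009, 'az': -0.028}
{'dx': -0.212, 'dy': -0.415, 'dz': 0.009, 'az': -0.029}
{'dx': -0.173, 'dy': -0.432, 'dz': 0.009, 'az': -0.028}
{'dx': -0.135, 'dy': -0.445, 'dz': 0.009, 'az': -0.028}
{'dx': -0.095, 'dy': -0.456, 'dz': 0.009, 'az': -0.028}
{'dx': -0.054, 'dy': -0.462, 'dz': 0.009, 'az': -0.029}
{'dx': -0.012, 'dy': -0.466, 'dz': 0.009, 'az': -0.028}
{'dx': 0.028, 'dy': -0.464, 'dz': 0.009, 'az': -0.028}
{'dx': 0.07, 'dy': -0.46, 'dz': 0.009, 'az': -0.028}
{'dx': 0.109, 'dy': -0.453, 'dz': 0.009, 'az': -0.029}
{'dx': 0.151, 'dy': -0.44, 'dz': 0.009, 'az': -0.028}
{'dx': 0.188, 'dy': -0.426, 'dz': 0.008, 'ax': -0.001, 'az': -0.028}
{'dx': 0.225, 'dy': -0.407, 'dz': 0.008, 'az': -0.028}
{'dx': 0.26, 'dy': -0.386, 'dz': 0.008, 'az': -0.029}
{'dx': 0.294, 'dy': -0.361, 'dz': 0.007, 'az': -0.028}
[617.58038574 -41.01460112 235.04160021] [[ 0.998  0.07  -0.001]
 [ 0.07  -0.998 -0.001]
 [-0.001  0.001 -1.   ]]
```

>>> play_rows(commands=[{"dx": -0.28, "dy": -0.37, "az": -0.028, "claw": 1}, {"dx": -0.25, "dy": -0.39, "az": -0.028, "claw": 1}, {"dx": -0.21, "dy": -0.415, "az": -0.029, "claw": 1}, {"dx": -0.17, "dy": -0.43, "az": -0.028, "claw": 1}, {"dx": -0.135, "dy": -0.445, "az": -0.028, "claw": 1}, {"dx": -0.095, "dy": -0.455, "az": -0.028, "claw": 1}, {"dx": -0.055, "dy": -0.46, "az": -0.029, "claw": 1}, {"dx": -0.01, "dy": -0.465, "az": -0.028, "claw": 1}])

```text
schema error: expected keys ax, ay, az, dx, dy, dz, claw
```

>>> play_rows(commands=[{"dx": 0.03, "dy": -0.465, "az": -0.028, "claw": 1}, {"dx": 0.07, "dy": -0.46, "az": -0.028, "claw": 1}, {"dx": 0.11, "dy": -0.45, "az": -0.029, "claw": 1}, {"dx": 0.15, "dy": -0.44, "az": -0.028, "claw": 1}, {"dx": 0.19, "dy": -0.425, "az": -0.028, "claw": 1}, {"dx": 0.225, "dy": -0.41, "az": -0.028, "claw": 1}, {"dx": 0.26, "dy": -0.385, "az": -0.029, "claw": 1}, {"dx": 0.29, "dy": -0.36, "az": -0.028, "claw": 1}])

```text
schema error: expected keys ax, ay, az, dx, dy, dz, claw
```

>>> play_rows(commands=[{"claw": 1}, {"claw": 1}])

```text
schema error: expected keys ax, ay, az, dx, dy, dz, claw
```

```bash
python3 - <<'E'
from h import *
st()
for n in("side","top"): cv2.imwrite(f"pics/{n}1.png",ctrl.read_camera(n))
t=cv2.imread("pics/top1.png"); s=cv2.imread("pics/side1.png")
a=cv2.resize(t[100:220,290:390],None,fx=4,fy=4,interpolation=2);b=cv2.resize(s[120:240,240:340],None,fx=4,fy=4,interpolation=2)
cv2.imwrite("pics/e1.png",np.hstack([a,b]))
E
```

```text
t 0.1 p [ 136.9 -609.2  247.4] xang -77.35 z [-0.     0.002 -1.   ] F [-1.1  0.3  0.6] w 85.5
```

View pics/e1.png

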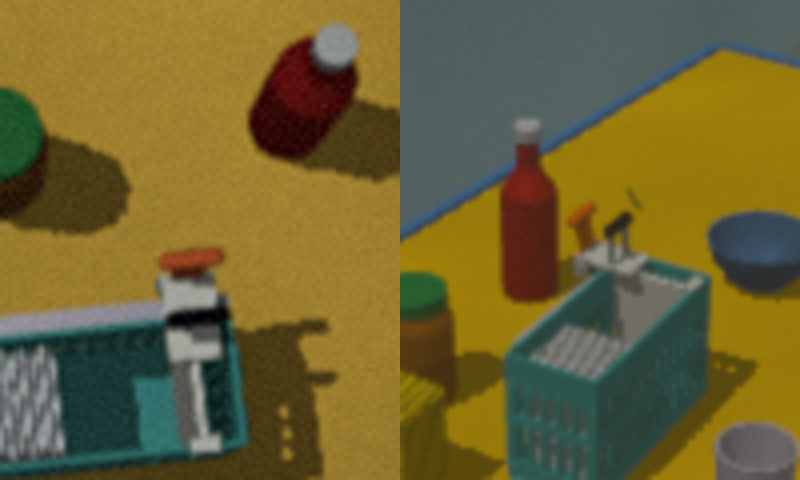

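All seven keys are required, so the calls were refused and nothing moved. I'll send the rows again with every key.

>>> play_rows(commands=[{"dx": -0.28, "dy": -0.37, "dz": 0.01, "ax": 0, "ay": 0, "az": -0.028, "claw": 1}, {"dx": -0.25, "dy": -0.39, "dz": 0.01, "ax": 0, "ay": 0, "az": -0.028, "claw": 1}, {"dx": -0.21, "dy": -0.415, "dz": 0.01, "ax": 0, "ay": 0, "az": -0.029, "claw": 1}, {"dx": -0.17, "dy": -0.43, "dz": 0.01, "ax": 0, "ay": 0, "az": -0.028, "claw": 1}, {"dx": -0.135, "dy": -0.445, "dz": 0.01, "ax": 0, "ay": 0, "az": -0.028, "claw": 1}, {"dx": -0.095, "dy": -0.455, "dz": 0.01, "ax": 0, "ay": 0, "az": -0.028, "claw": 1}, {"dx": -0.055, "dy": -0.46, "dz": 0.01, "ax": 0, "ay": 0, "az": -0.029, "claw": 1}, {"dx": -0.01, "dy": -0.465, "dz": 0.01, "ax": 0, "ay": 0, "az": -0.028, "claw": 1}])

```text
clock: 1.2
eef_pos: [377.4, -325.1, 240.3]
tool_rot: [0.0, 0.95, -0.313, 0.0]
ft_force: [1.0, -1.5, 0.0]
gripper_width: 85.3
```

>>> play_rows(commands=[{"dx": 0.03, "dy": -0.465, "dz": 0, "ax": 0, "ay": 0, "az": -0.028, "claw": 1}, {"dx": 0.07, "dy": -0.46, "dz": 0, "ax": 0, "ay": 0, "az": -0.028, "claw": 1}, {"dx": 0.11, "dy": -0.45, "dz": 0, "ax": 0, "ay": 0, "az": -0.029, "claw": 1}, {"dx": 0.15, "dy": -0.44, "dz": 0, "ax": 0, "ay": 0, "az": -0.028, "claw": 1}, {"dx": 0.19, "dy": -0.425, "dz": 0, "ax": 0, "ay": 0, "az": -0.028, "claw": 1}, {"dx": 0.225, "dy": -0.41, "dz": 0, "ax": 0, "ay": 0, "az": -0.028, "claw": 1}, {"dx": 0.26, "dy": -0.385, "dz": 0, "ax": 0, "ay": 0, "az": -0.029, "claw": 1}, {"dx": 0.29, "dy": -0.36, "dz": 0, "ax": 0, "ay": 0, "az": -0.028, "claw": 1}])

```text
clock: 2.2
eef_pos: [617.6, -41.0, 240.1]
tool_rot: [0.0, 0.999, 0.037, -0.0]
ft_force: [-0.2, -0.4, -0.2]
gripper_width: 85.5
```

>>> play_rows(commands=[{"dx": 0, "dy": 0, "dz": 0, "ax": 0, "ay": 0, "az": 0, "claw": 1}, {"dx": 0, "dy": 0, "dz": 0, "ax": 0, "ay": 0, "az": 0, "claw": 1}])

```text
clock: 2.45
eef_pos: [616.2, -42.3, 239.8]
tool_rot: [0.0, 0.999, 0.035, -0.001]
ft_force: [-0.1, -0.3, -1.6]
gripper_width: 85.2
```

```bash
python3 - <<'E'
from h import *
st()
for n in("side","top"): cv2.imwrite(f"pics/{n}2.png",ctrl.read_camera(n))
t=cv2.imread("pics/top2.png"); s=cv2.imread("pics/side2.png")
a=cv2.resize(t[100:220,290:390],None,fx=4,fy=4,interpolation=2);b=cv2.resize(s[120:240,240:340],None,fx=4,fy=4,interpolation=2)
cv2.imwrite("pics/e2.png",np.hstack([a,b]))
E
```

```text
t 2.45 p [616.2 -42.3 239.8] xang 4.01 z [-0.001 -0.    -1.   ] F [-0.1 -0.3 -1.6] w 85.2
```

View pics/e2.png

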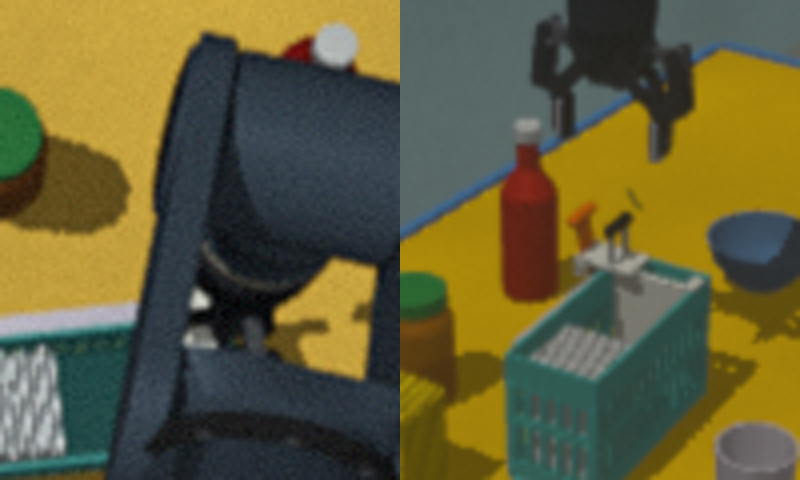

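Tool stands over the grip with jaws along caddy x and clear of the bottle. I'll go down and look before closing.

>>> play_rows(commands=[{"dx": 0.01, "dy": -0.01, "dz": 0.19, "ax": 0, "ay": 0, "az": 0, "claw": 1}, {"dx": 0, "dy": 0, "dz": 0.19, "ax": 0, "ay": 0, "az": 0, "claw": 1}, {"dx": 0, "dy": 0, "dz": 0.19, "ax": 0, "ay": 0, "az": 0, "claw": 1}, {"dx": 0, "dy": 0, "dz": 0.18, "ax": 0, "ay": 0, "az": 0, "claw": 1}, {"dx": 0, "dy": 0, "dz": 0, "ax": 0, "ay": 0, "az": 0, "claw": 1}])

```text
clock: 3.18
eef_pos: [616.4, -41.7, 163.8]
tool_rot: [-0.0, 0.999, 0.034, -0.002]
ft_force: [1.0, 0.4, 0.1]
gripper_width: 85.0
```

```bash
python3 - <<'E'
from h import *
st()
s=ctrl.read_camera("side")
cv2.imwrite("pics/e3.png",cv2.resize(s[120:240,240:340],None,fx=5,fy=5,interpolation=2))
E
```

```text
t 3.17 p [616.4 -41.7 163.8] xang 3.94 z [-0.004  0.001 -1.   ] F [1.  0.4 0.1] w 85.0
```

View pics/e3.png

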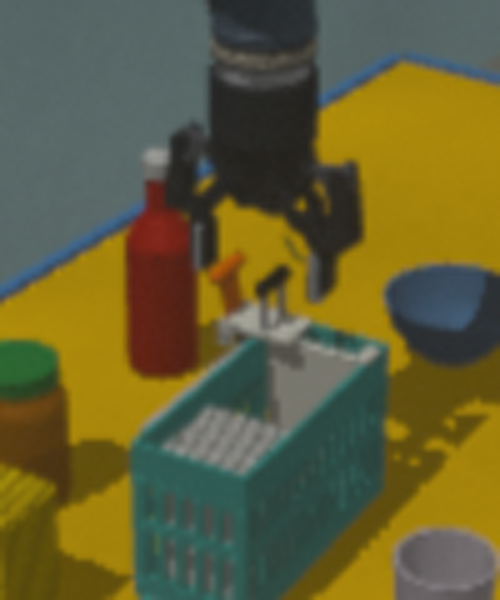

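The fingers straddle both bars: orange is at crop (230,270), black at (272,283), with the pads outside them. I'll squeeze.

>>> play_rows(commands=[{"dx": 0, "dy": 0, "dz": 0, "ax": 0, "ay": 0, "az": 0, "claw": -0.3}, {"dx": 0, "dy": 0, "dz": 0, "ax": 0, "ay": 0, "az": 0, "claw": -0.6}, {"dx": 0, "dy": 0, "dz": 0, "ax": 0, "ay": 0, "az": 0, "claw": -0.8}, {"dx": 0, "dy": 0, "dz": 0, "ax": 0, "ay": 0, "az": 0, "claw": -1}, {"dx": 0, "dy": 0, "dz": 0, "ax": 0, "ay": 0, "az": 0, "claw": -1}, {"dx": 0, "dy": 0, "dz": 0, "ax": 0, "ay": 0, "az": 0, "claw": -1}])

```text
clock: 3.98
eef_pos: [616.4, -41.7, 169.4]
tool_rot: [0.001, 0.999, 0.036, -0.001]
ft_force: [-8.4, -0.9, 18.7]
gripper_width: 31.6
```

```bash
python3 - <<'E'
from h import *
st()
s=ctrl.read_camera("side")
cv2.imwrite("pics/e4.png",cv2.resize(s[120:240,240:340],None,fx=5,fy=5,interpolation=2))
E
```

```text
t 3.98 p [616.4 -41.7 169.4] xang 4.09 z [-0.002 -0.002 -1.   ] F [-8.4 -0.9 18.7] w 31.6
```

View pics/e4.png

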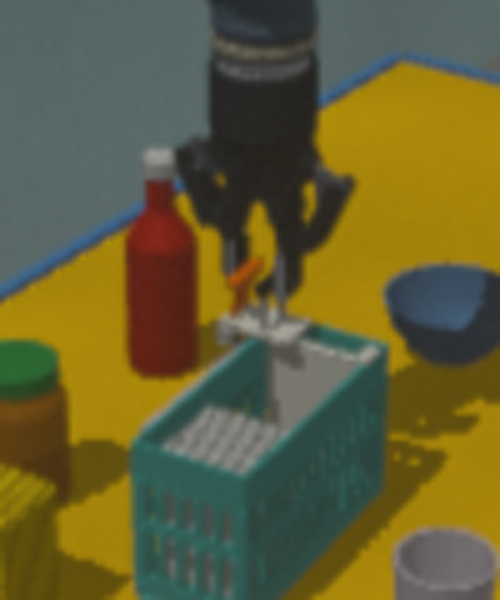

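Squeezed at 31.6 mm, the stop. The fingers' swing left about 19 N vertical, so I'll ease up 4 mm and slide 70 mm first, then look at the gap.

>>> play_rows(commands=[{"dx": 0, "dy": 0, "dz": -0.04, "ax": 0, "ay": 0, "az": 0, "claw": -1}, {"dx": 0, "dy": -0.1, "dz": 0, "ax": 0, "ay": 0, "az": 0, "claw": -1}, {"dx": 0, "dy": -0.1, "dz": 0, "ax": 0, "ay": 0, "az": 0, "claw": -1}, {"dx": 0, "dy": -0.1, "dz": 0, "ax": 0, "ay": 0, "az": 0, "claw": -1}, {"dx": 0, "dy": -0.15, "dz": 0, "ax": 0, "ay": 0, "az": 0, "claw": -1}, {"dx": 0, "dy": -0.15, "dz": 0, "ax": 0, "ay": 0, "az": 0, "claw": -1}, {"dx": 0, "dy": -0.1, "dz": 0, "ax": 0, "ay": 0, "az": 0, "claw": -1}, {"dx": 0, "dy": 0, "dz": 0, "ax": 0, "ay": 0, "az": 0, "claw": -1}])

```text
clock: 5.03
eef_pos: [610.4, 30.3, 169.6]
tool_rot: [-0.0, 0.999, 0.036, -0.003]
ft_force: [-7.7, -0.7, 5.3]
gripper_width: 30.9
```

```bash
python3 - <<'E'
from h import *
p,R=st();print(loc(p))
for n in("side","top"): cv2.imwrite(f"pics/{n}5.png",ctrl.read_camera(n))
t=cv2.imread("pics/top5.png"); s=cv2.imread("pics/side5.png")
cv2.imwrite("pics/e5.png",np.hstack([cv2.resize(t[150:230,260:360],None,fx=4,fy=5,interpolation=2),cv2.resize(s[155:255,255:335],None,fx=5,fy=4,interpolation=2)]))
E
```

```text
t 5.03 p [610.4  30.3 169.6] xang 4.1 z [-0.005  0.001 -1.   ] F [-7.7 -0.7  5.3] w 30.9
[44.34941476 -2.97596946]
```

View pics/e5.png

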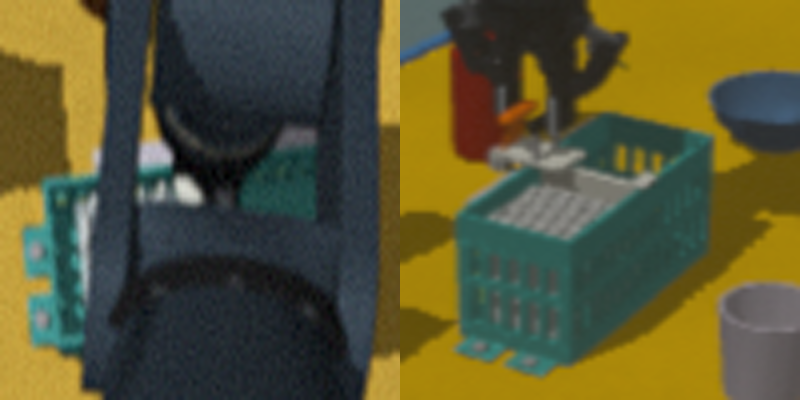

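```bash
python3 - <<'E'
from h import *
s=cv2.imread("pics/side5.png")
x0,x1,y0,y1,f=270,325,185,225,14
c=cv2.resize(s[y0:y1,x0:x1],None,fx=f,fy=f,interpolation=cv2.INTER_CUBIC)
# predicted outlines for hypotheses
def line(pl,z,col):
    P=[proj("side",[*wor(q),z]) for q in pl]
    P=[tuple(int(round(((a-o)+.5)*f-.5)) for a,o in zip(q,(x0,y0))) for q in P]
    cv2.line(c,P[0],P[1],col,1)
for ym in(-3.5,): 
    for e in(-3,3): line([(-42,ym+e),(20,ym+e)],122,(0,0,255))
for y in(15.5,80.5): line([(-36,y),(36,y)],111,(255,0,0))
for x in(-44,44): line([(x,-101.5),(x,101.5)],125,(0,255,0))
for y in(-101.5,101.5): line([(-44,y),(44,y)],125,(0,255,0))
cv2.imwrite("pics/e6.png",c)
E
```

```text
(no output)
```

View pics/e6.png

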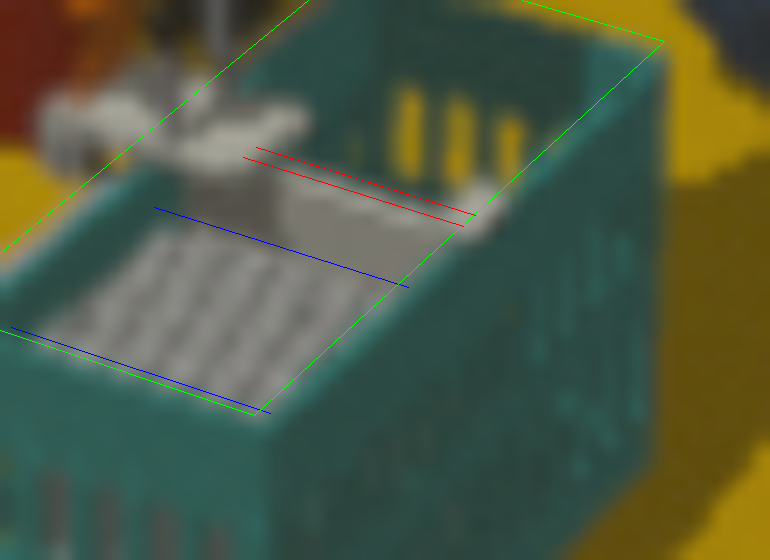

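The divider face still stands about 16 mm short of the lids. One more notch (14 mm) leaves about 2 mm and two would shove them. I'll move 13 mm, then release and check.

>>> play_rows(commands=[{"dx": 0, "dy": -0.05, "dz": 0, "ax": 0, "ay": 0, "az": 0, "claw": -1}, {"dx": 0, "dy": -0.05, "dz": 0, "ax": 0, "ay": 0, "az": 0, "claw": -1}, {"dx": 0, "dy": -0.03, "dz": 0, "ax": 0, "ay": 0, "az": 0, "claw": -1}, {"dx": 0, "dy": 0, "dz": 0, "ax": 0, "ay": 0, "az": 0, "claw": -1}, {"dx": 0, "dy": 0, "dz": 0, "ax": 0, "ay": 0, "az": 0, "claw": -1}])

```text
clock: 5.75
eef_pos: [609.5, 42.6, 169.6]
tool_rot: [-0.0, 0.999, 0.035, -0.003]
ft_force: [-7.0, 0.4, 5.9]
gripper_width: 31.3
```

```bash
python3 - <<'E'
from h import *
for i in range(1): p,R=st();print(loc(p))
s=ctrl.read_camera("side");cv2.imwrite("pics/side7.png",s)
p,R=st();print(loc(p))
x0,x1,y0,y1,f=265,325,175,225,13
cv2.imwrite("pics/e7.png",cv2.resize(s[y0:y1,x0:x1],None,fx=f,fy=f,interpolation=cv2.INTER_CUBIC)[:600])
E
```

```text
t 5.75 p [609.5  42.6 169.6] xang 4.06 z [-0.006  0.001 -1.   ] F [-7.   0.4  5.9] w 31.3
[44.23427392  9.32363858]
t 5.8 p [609.5  42.5 169.6] xang 4.06 z [-0.006  0.001 -1.   ] F [-8.1 -0.1  5.9] w 31.0
[44.23806454  9.27693329]
```

View pics/e7.png

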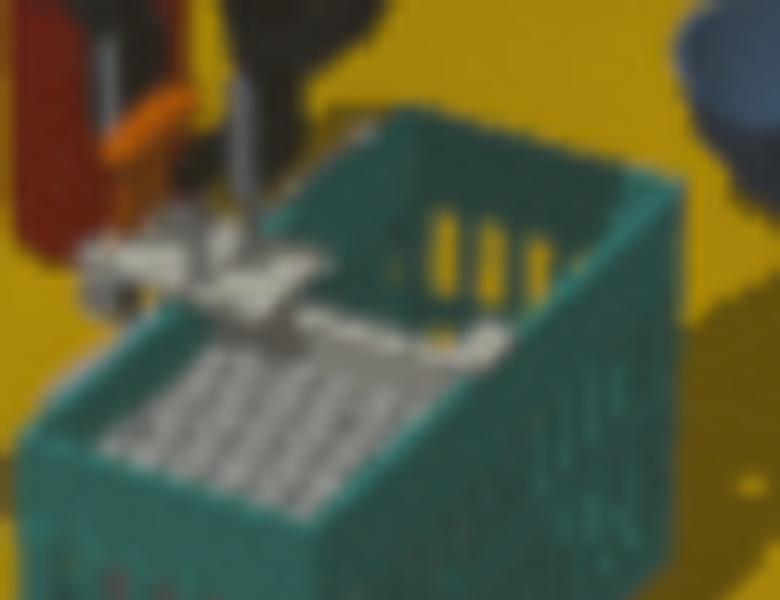

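Lids' front corner still at the same pixel (288,214). Release.

>>> play_rows(commands=[{"dx": 0, "dy": 0, "dz": 0, "ax": 0, "ay": 0, "az": 0, "claw": 0}, {"dx": 0, "dy": 0, "dz": 0, "ax": 0, "ay": 0, "az": 0, "claw": 1}, {"dx": 0, "dy": 0, "dz": 0, "ax": 0, "ay": 0, "az": 0, "claw": 1}, {"dx": 0, "dy": 0, "dz": 0, "ax": 0, "ay": 0, "az": 0, "claw": 1}, {"dx": 0, "dy": 0, "dz": 0, "ax": 0, "ay": 0, "az": 0, "claw": 1}])

```text
clock: 6.42
eef_pos: [611.8, 41.6, 169.4]
tool_rot: [-0.0, 0.999, 0.035, -0.0]
ft_force: [-0.8, 0.1, 0.7]
gripper_width: 85.3
```

```bash
python3 - <<'E'
from h import *
p,R=st();print(loc(p))
s=ctrl.read_camera("side");cv2.imwrite("pics/side8.png",s)
x0,x1,y0,y1,f=265,325,170,220,13
cv2.imwrite("pics/e8.png",cv2.resize(s[y0:y1,x0:x1],None,fx=f,fy=f,interpolation=cv2.INTER_CUBIC)[:600])
E
```

```text
t 6.42 p [611.8  41.6 169.4] xang 4.01 z [-0.  0. -1.] F [-0.8  0.1  0.7] w 85.3
[46.48948524  8.20994749]
```

View pics/e8.png

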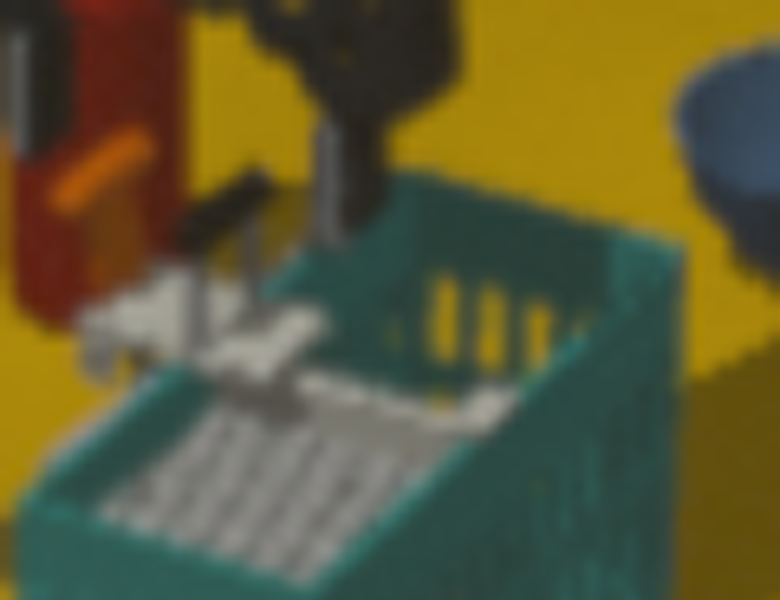

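Divider released, lever bar is away from the black bar again (crop (100,170) against (225,205)). Now I'll measure the spoon from the first pictures while the arm is still at the caddy.

```bash
python3 - <<'E'
from h import *
t=cv2.imread("pics/top0.png"); s=cv2.imread("pics/side0.png")
def crop(im,x0,x1,y0,y1,f):
    c=cv2.resize(im[y0:y1,x0:x1],None,fx=f,fy=f,interpolation=2)
    for x in range(x0,x1,10): cv2.putText(c,str(x),((x-x0)*f,10),0,.35,(255,255,255),1)
    for y in range(y0+10,y1,10): cv2.putText(c,str(y),(0,(y-y0)*f),0,.35,(255,255,255),1)
    return c
cv2.imwrite("pics/f.png",np.hstack([crop(t,168,230,188,258,8)[:500],crop(s,220,270,250,305,8)[:500,:300]])[:,:800])
for im,n,b in((t,"top",(168,240,190,260)),(s,"side",(235,265,255,280))):
    h=cv2.cvtColor(im,cv2.COLOR_BGR2HSV);m=cv2.inRange(h,(0,130,50),(9,255,255))|cv2.inRange(h,(170,130,50),(180,255,255))
    k=np.zeros_like(m);x0,x1,y0,y1=b;k[y0:y1,x0:x1]=m[y0:y1,x0:x1]
    q=np.argwhere(k)[:,::-1];print(n,len(q),q.min(0),q.max(0))
    for y in range(q[:,1].min(),q[:,1].max()+1):
        w=q[q[:,1]==y,0]
        if len(w): print(y,w.min(),w.max(),end='; ')
    print()
E
```

```text
Traceback (most recent call last):
ValueError: all the input array dimensions except for the concatenation axis must match exactly, but along dimension 0, the array at index 0 has size 500 and the array at index 1 has size 440
```

```bash
python3 - <<'E'
from h import *
t=cv2.imread("pics/top0.png"); s=cv2.imread("pics/side0.png")
def crop(im,x0,x1,y0,y1,f):
    c=cv2.resize(im[y0:y1,x0:x1],None,fx=f,fy=f,interpolation=2)
    for x in range(x0,x1,10): cv2.putText(c,str(x),((x-x0)*f,10),0,.35,(255,255,255),1)
    for y in range(y0+10,y1,10): cv2.putText(c,str(y),(0,(y-y0)*f),0,.35,(255,255,255),1)
    return c
cv2.imwrite("pics/f.png",np.hstack([crop(t,172,222,190,256,8),crop(s,222,272,250,316,8)]))
for im,n,b in((t,"top",(168,240,190,260)),(s,"side",(235,265,255,280))):
    h=cv2.cvtColor(im,cv2.COLOR_BGR2HSV);m=cv2.inRange(h,(0,130,50),(9,255,255))|cv2.inRange(h,(170,130,50),(180,255,255))
    k=np.zeros_like(m);x0,x1,y0,y1=b;k[y0:y1,x0:x1]=m[y0:y1,x0:x1]
    q=np.argwhere(k)[:,::-1];print(n,len(q),q.min(0),q.max(0))
    for y in range(q[:,1].min(),q[:,1].max()+1):
        w=q[q[:,1]==y,0]
        if len(w): print(y,w.min(),w.max(),end='; ')
    print()
E
```

```text
top 128 [176 220] [196 253]
220 194 196; 221 194 196; 222 193 196; 223 192 195; 224 191 194; 225 190 194; 226 190 193; 227 189 192; 228 188 192; 229 188 191; 230 188 190; 231 187 189; 232 186 189; 233 185 188; 234 185 188; 235 184 187; 236 183 186; 237 183 186; 238 182 185; 239 182 184; 240 181 184; 241 180 183; 242 179 182; 243 179 182; 244 179 181; 245 178 181; 246 178 181; 247 177 180; 248 177 180; 249 177 179; 250 176 179; 251 176 179; 252 176 178; 253 176 177; 
side 59 [244 264] [259 273]
264 244 252; 265 244 255; 266 244 256; 267 245 256; 268 255 257; 269 255 258; 270 256 258; 271 257 259; 272 257 259; 273 258 258;
```

View pics/f.png

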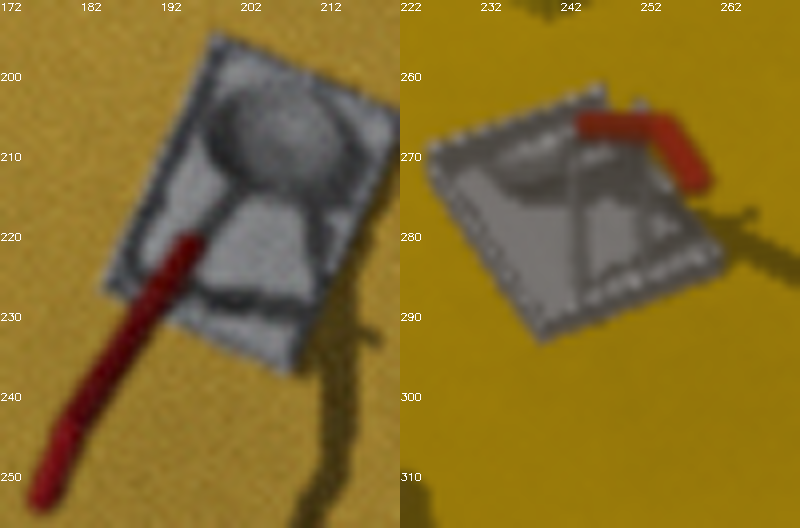

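```bash
python3 - <<'E'
from h import *
a,ea=tri((195.2,220),(243.7,265.6)); b,eb=tri((180.3,243),(255.2,266)); e,ee=tri((177,252.6),(258.3,272.8))
print(a,ea,b,eb,e,ee,np.linalg.norm(a-b)); d=(a-b)/np.linalg.norm(a-b);print("slope",np.degrees(np.arcsin(-d[2])),"yaw",np.degrees(np.arctan2(d[1],d[0])))
print("mid",(a+b)/2)
# bowl rim centre & rest corners
R=[plane("top",172+(x+.5)/8-.5,190+(y+.5)/8-.5,10)for x,y in((215,32),(398,105),(292,375),(103,287))]
for r in R: print(r.round(1))
print("rest c",np.mean(R,0))
for z in(30,40,50): print("bowl",z,plane("top",172+284/8-.5,190+140/8-.5,z).round(1))
# check with top only, heights 90
for z in (85,90): print(plane("top",187.7,231.5,z))
s=ctrl.read_state();print(s["joint_pos"])
E
```

```text
[518.99460391 346.93476187  59.69537845] 0.7683424421798909 [454.61849601 374.12297516 108.73355323] 3.557693165995483 [431.6345169  385.77946499 103.59239685] 1.4537931958918455 85.37110046734772
slope 35.05845656226787 yaw -22.895982421348833
mid [486.80654996 360.52886852  84.21446584]
[598.3 348.4  10. ]
[569.9 281.9  10. ]
[473.3 321.2  10. ]
[506.6 389.5  10. ]
rest c [537.03033959 335.26374802  10.        ]
bowl 30 [556.6 319.6  30. ]
bowl 40 [555.7 317.6  40. ]
bowl 50 [554.8 315.6  50. ]
[486.61986762 361.36715314  85.        ]
[486.46610068 360.11703324  90.        ]
[-1.14085299e-01  6.07339870e-01  1.53549355e+00  2.79077543e-05
  9.98876852e-01 -1.84034653e-01]
```

```bash
cat >> h.py <<'E'
def tool(hyaw,below,xs=90): # tool z lies 'below' deg below the horizontal heading hyaw; tool x horizontal at hyaw+90
    a=np.radians(hyaw);b=np.radians(below)
    z=np.array([np.cos(a)*np.cos(b),np.sin(a)*np.cos(b),-np.sin(b)]);x=np.array([-np.sin(a),np.cos(a),0]);return Ro.from_matrix(np.c_[x,np.cross(z,x),z])
E
python3 - <<'E'
from h import *
p,R=st()
Rg=tool(-23,60);z=Rg.as_matrix()[:,2];G=np.array([469.9,367.4,101.6])+2*z
print(G,z);p1=p+[0,0,90]
print("up: dz -0.3 x3")
p2,R2=rows(p1,R,G-120*z,Rg,13);print(p2)
E
```

```text
t 6.47 p [611.8  41.6 169.4] xang 4.01 z [-0.  0. -1.] F [-0.3  0.4 -0.6] w 85.1
[470.82050485 367.00926887  99.86794919] [ 0.46025243 -0.19536556 -0.8660254 ]
up: dz -0.3 x3
{'dx': -0.132, 'dy': -0.278, 'dz': 0.043, 'ax': -0.011, 'ay': 0.007, 'az': -0.026}
{'dx': -0.109, 'dy': -0.29, 'dz': 0.03, 'ax': -0.012, 'ay': 0.007, 'az': -0.027}
{'dx': -0.085, 'dy': -0.298, 'dz': 0.017, 'ax': -0.011, 'ay': 0.007, 'az': -0.026}
{'dx': -0.061, 'dy': -0.305, 'dz': 0.005, 'ax': -0.012, 'ay': 0.007, 'az': -0.026}
{'dx': -0.035, 'dy': -0.309, 'dz': -0.007, 'ax': -0.011, 'ay': 0.007, 'az': -0.026}
{'dx': -0.01, 'dy': -0.31, 'dz': -0.019, 'ax': -0.012, 'ay': 0.007, 'az': -0.027}
{'dx': 0.017, 'dy': -0.309, 'dz': -0.031, 'ax': -0.011, 'ay': 0.007, 'az': -0.026}
{'dx': 0.042, 'dy': -0.305, 'dz': -0.04, 'ax': -0.012, 'ay': 0.007, 'az': -0.026}
{'dx': 0.069, 'dy': -0.299, 'dz': -0.05, 'ax': -0.012, 'ay': 0.007, 'az': -0.027}
{'dx': 0.094, 'dy': -0.29, 'dz': -0.06, 'ax': -0.011, 'ay': 0.007, 'az': -0.026}
{'dx': 0.12, 'dy': -0.279, 'dz': -0.067, 'ax': -0.012, 'ay': 0.007, 'az': -0.026}
{'dx': 0.143, 'dy': -0.265, 'dz': -0.075, 'ax': -0.011, 'ay': 0.007, 'az': -0.026}
{'dx': 0.166, 'dy': -0.251, 'dz': -0.08, 'ax': -0.012, 'ay': 0.007, 'az': -0.027}
[415.57960933 390.47490091 203.73827587]
```

>>> play_rows(commands=[{"dx": 0, "dy": 0, "dz": -0.3, "ax": 0, "ay": 0, "az": 0, "claw": 1}, {"dx": 0, "dy": 0, "dz": -0.3, "ax": 0, "ay": 0, "az": 0, "claw": 1}, {"dx": 0, "dy": 0, "dz": -0.3, "ax": 0, "ay": 0, "az": 0, "claw": 1}, {"dx": -0.13, "dy": -0.28, "dz": 0.045, "ax": -0.011, "ay": 0.007, "az": -0.026, "claw": 1}, {"dx": -0.11, "dy": -0.29, "dz": 0.03, "ax": -0.012, "ay": 0.007, "az": -0.027, "claw": 1}, {"dx": -0.085, "dy": -0.3, "dz": 0.015, "ax": -0.011, "ay": 0.007, "az": -0.026, "claw": 1}, {"dx": -0.06, "dy": -0.305, "dz": 0.005, "ax": -0.012, "ay": 0.007, "az": -0.026, "claw": 1}, {"dx": -0.035, "dy": -0.31, "dz": -0.005, "ax": -0.011, "ay": 0.007, "az": -0.026, "claw": 1}])

```text
clock: 7.48
eef_pos: [536.0, 177.1, 237.8]
tool_rot: [0.087, 0.965, 0.239, 0.058]
ft_force: [0.8, 0.4, -0.5]
gripper_width: 85.5
```

>>> play_rows(commands=[{"dx": -0.01, "dy": -0.31, "dz": -0.02, "ax": -0.012, "ay": 0.007, "az": -0.027, "claw": 1}, {"dx": 0.015, "dy": -0.31, "dz": -0.03, "ax": -0.011, "ay": 0.007, "az": -0.026, "claw": 1}, {"dx": 0.04, "dy": -0.305, "dz": -0.04, "ax": -0.012, "ay": 0.007, "az": -0.026, "claw": 1}, {"dx": 0.07, "dy": -0.3, "dz": -0.05, "ax": -0.012, "ay": 0.007, "az": -0.027, "claw": 1}, {"dx": 0.095, "dy": -0.29, "dz": -0.06, "ax": -0.011, "ay": 0.007, "az": -0.026, "claw": 1}, {"dx": 0.12, "dy": -0.28, "dz": -0.065, "ax": -0.012, "ay": 0.007, "az": -0.026, "claw": 1}, {"dx": 0.145, "dy": -0.265, "dz": -0.075, "ax": -0.011, "ay": 0.007, "az": -0.026, "claw": 1}, {"dx": 0.165, "dy": -0.25, "dz": -0.08, "ax": -0.012, "ay": 0.007, "az": -0.027, "claw": 1}])

```text
clock: 8.48
eef_pos: [415.1, 392.0, 203.3]
tool_rot: [0.217, 0.804, 0.534, 0.143]
ft_force: [0.1, -0.3, -0.5]
gripper_width: 85.6
```

>>> play_rows(commands=[{"dx": 0, "dy": 0, "dz": 0, "ax": 0, "ay": 0, "az": 0, "claw": 1}, {"dx": 0, "dy": 0, "dz": 0, "ax": 0, "ay": 0, "az": 0, "claw": 1}])

```text
clock: 8.72
eef_pos: [415.8, 390.8, 203.3]
tool_rot: [0.217, 0.805, 0.533, 0.142]
ft_force: [0.5, 0.1, 0.6]
gripper_width: 85.4
```

```bash
python3 - <<'E'
from h import *
p,R=st();print(ctrl.read_state()["joint_pos"].round(2))
for n in("side","top"): cv2.imwrite(f"pics/{n}9.png",ctrl.read_camera(n))
t=cv2.imread("pics/top9.png"); s=cv2.imread("pics/side9.png")
cv2.imwrite("pics/e9.png",np.hstack([cv2.resize(t[150:270,160:360],None,fx=2,fy=2,interpolation=2),cv2.resize(s[155:275,210:410],None,fx=2,fy=2,interpolation=2)]))
cv2.imwrite("pics/e9b.png",cv2.resize(t[155:228,258:358],None,fx=8,fy=8,interpolation=cv2.INTER_CUBIC))
G=np.array([470.8,367.,99.9]);Rg=tool(-23,60);z=Rg.as_matrix()[:,2]
p,R=rows(p,R,G-50*z,Rg,4)
p,R=rows(p,R,G,Rg,4)
E
```

```text
t 8.72 p [415.8 390.8 203.3] xang 67.0 z [ 0.461 -0.197 -0.865] F [0.5 0.1 0.6] w 85.4
[ 0.79  0.52  1.75 -0.71  0.8   0.1 ]
{'dx': -0.001, 'dz': 0.174}
{'dy': 0.001, 'dz': 0.174}
{'dx': -0.001, 'dz': 0.174}
{'dx': -0.001, 'dz': 0.174, 'ay': 0.001}
{'dz': 0.125}
{'dz': 0.125}
{'dx': -0.001, 'dz': 0.125}
{'dz': 0.125}
```

View pics/e9.png

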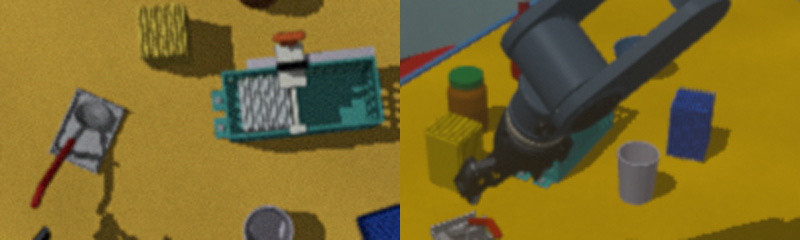

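View pics/e9b.png

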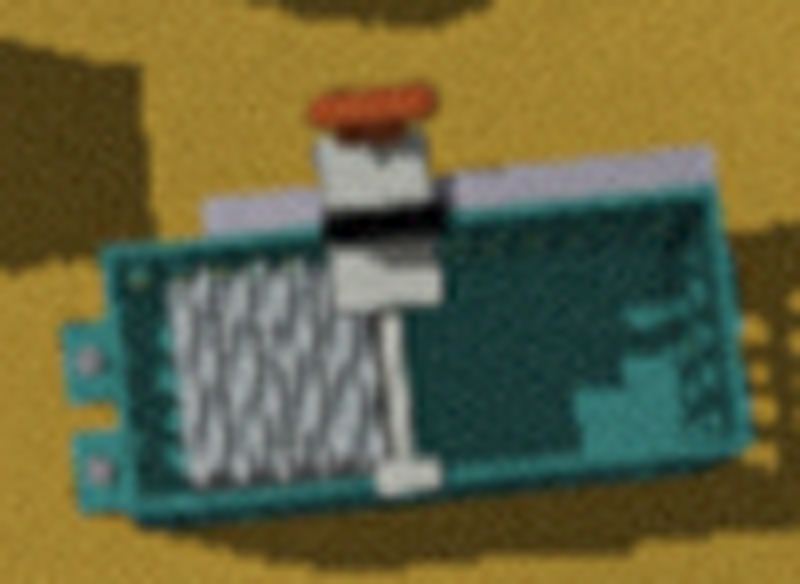

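Divider now stands right before the lids with a thin dark gap (crop (385,330)). The lids' left edge at (170–195) has not moved. I'll check the lever's closure by bar spacing.

```bash
python3 - <<'E'
from h import *
for f in("top0","top9"):
    im=cv2.imread(f"pics/{f}.png");hsv=cv2.cvtColor(im,cv2.COLOR_BGR2HSV)
    def comp(m):
        m[:155]=0;m[200:]=0;m[:,:290]=0;m[:,350:]=0
        n,l,s,c=cv2.connectedComponentsWithStats(m);i=1+s[1:,4].argmax();return c[i],s[i,4]
    o,no=comp(cv2.inRange(hsv,(0,130,60),(14,255,255)));b,nb=comp(cv2.inRange(hsv,(0,0,0),(179,255,30)))
    O=loc(plane("top",*o,166));B=loc(plane("top",*b,166));print(f,o,no,b,nb,O,B,O-B)
a,b=cv2.imread("pics/top0.png"),cv2.imread("pics/top9.png")
for x in(a,b):
    L,q=lids(x,rows=[195,196,197,198,202,203,204,209,210]);print(L[:,1].round(1),q[:,1].mean())
p=b.astype(int)
E
```

```text
top0 [337.2345679  164.87654321] 81 [339.74418605 179.02325581] 43 [ 71.35587788 -72.91550421] [ 35.03365807 -75.36129337] [36.32221981  2.44578916]
top9 [304.1038961  168.71428571] 77 [306.27272727 182.52272727] 44 [69.76305197 10.84279592] [34.33622653  8.88627261] [35.42682544  1.95652331]
[278.2 278.4 278.5 278.5 279.2 279.2 279.2 279.5 279.6] 82.60154770612887
[278.2 278.4 278.5 278.5 279.2 279.2 279.2 279.6 279.7] 82.56045464453688
```

Lever is back to its shut spacing within 1 mm, the divider moved 84 mm (six notches, from the second to the eighth), and the lids did not move. On to the spoon grasp.

>>> play_rows(commands=[{"dx": 0, "dy": 0, "dz": 0.175, "ax": 0, "ay": 0, "az": 0, "claw": 1}, {"dx": 0, "dy": 0, "dz": 0.175, "ax": 0, "ay": 0, "az": 0, "claw": 1}, {"dx": 0, "dy": 0, "dz": 0.175, "ax": 0, "ay": 0, "az": 0, "claw": 0.6}, {"dx": 0, "dy": 0, "dz": 0.175, "ax": 0, "ay": 0, "az": 0, "claw": 0.4}, {"dx": 0, "dy": 0, "dz": 0, "ax": 0, "ay": 0, "az": 0, "claw": 0.3}, {"dx": 0, "dy": 0, "dz": 0, "ax": 0, "ay": 0, "az": 0, "claw": 0.3}])

```text
clock: 9.57
eef_pos: [447.9, 377.3, 142.5]
tool_rot: [0.217, 0.805, 0.533, 0.142]
ft_force: [-0.0, -0.3, 0.7]
gripper_width: 55.3
```

```bash
python3 - <<'E'
from h import *
p,R=st()
for n in("side","top"): cv2.imwrite(f"pics/{n}10.png",ctrl.read_camera(n))
t=cv2.imread("pics/top10.png"); s=cv2.imread("pics/side10.png")
cv2.imwrite("pics/e10.png",np.hstack([cv2.resize(t[190:290,140:240],None,fx=4,fy=4,interpolation=2),cv2.resize(s[220:320,200:300],None,fx=4,fy=4,interpolation=2)]))
E
```

```text
t 9.57 p [447.9 377.3 142.5] xang 67.03 z [ 0.461 -0.197 -0.865] F [-0.  -0.3  0.7] w 55.3
```

View pics/e10.png

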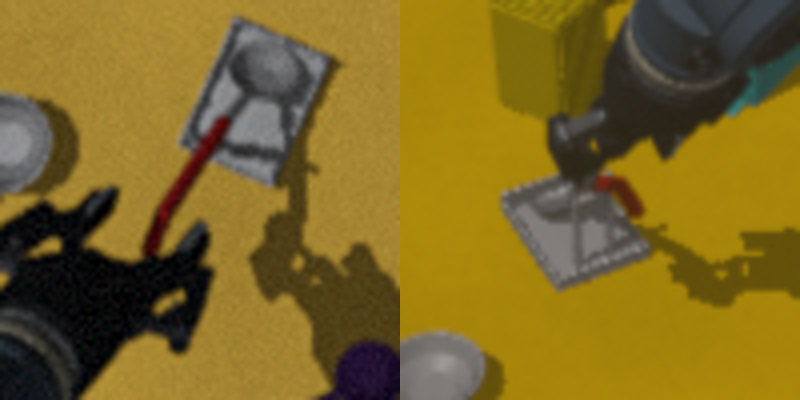

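The handle's end lies midway between the two fingertips (crop (110,195) and (205,235)). I'll go in 50 mm.

>>> play_rows(commands=[{"dx": 0, "dy": 0, "dz": 0.125, "ax": 0, "ay": 0, "az": 0, "claw": 0.3}, {"dx": 0, "dy": 0, "dz": 0.125, "ax": 0, "ay": 0, "az": 0, "claw": 0.3}, {"dx": 0, "dy": 0, "dz": 0.125, "ax": 0, "ay": 0, "az": 0, "claw": 0.3}, {"dx": 0, "dy": 0, "dz": 0.125, "ax": 0, "ay": 0, "az": 0, "claw": 0.3}, {"dx": 0, "dy": 0, "dz": 0, "ax": 0, "ay": 0, "az": 0, "claw": 0.3}])

```text
clock: 10.3
eef_pos: [471.0, 366.6, 97.9]
tool_rot: [0.217, 0.805, 0.533, 0.141]
ft_force: [-0.8, 0.1, 1.2]
gripper_width: 55.6
```

```bash
python3 - <<'E'
from h import *
p,R=st()
for n in("side","top"): cv2.imwrite(f"pics/{n}11.png",ctrl.read_camera(n))
t=cv2.imread("pics/top11.png"); s=cv2.imread("pics/side11.png")
cv2.imwrite("pics/e11.png",np.hstack([cv2.resize(t[190:290,140:240],None,fx=4,fy=4,interpolation=2),cv2.resize(s[220:320,200:300],None,fx=4,fy=4,interpolation=2)]))
E
```

```text
t 10.3 p [471.  366.6  97.9] xang 66.98 z [ 0.459 -0.199 -0.866] F [-0.8  0.1  1.2] w 55.6
```

View pics/e11.png

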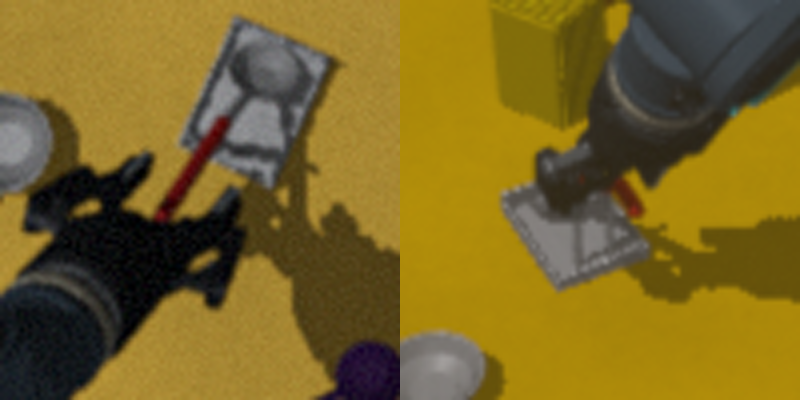

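Handle is between the fingers, with the posts still clear ahead. I'll close.

>>> play_rows(commands=[{"dx": 0, "dy": 0, "dz": 0, "ax": 0, "ay": 0, "az": 0, "claw": -0.3}, {"dx": 0, "dy": 0, "dz": 0, "ax": 0, "ay": 0, "az": 0, "claw": -0.7}, {"dx": 0, "dy": 0, "dz": 0, "ax": 0, "ay": 0, "az": 0, "claw": -1}, {"dx": 0, "dy": 0, "dz": 0, "ax": 0, "ay": 0, "az": 0, "claw": -1}, {"dx": 0, "dy": 0, "dz": 0, "ax": 0, "ay": 0, "az": 0, "claw": -1}])

```text
clock: 11.02
eef_pos: [470.9, 367.6, 99.6]
tool_rot: [0.217, 0.805, 0.534, 0.143]
ft_force: [-1.1, 0.1, 1.9]
gripper_width: 10.5
```

```bash
python3 - <<'E'
from h import *
p,R=st()
p,R=rows(p,R,p+[0,0,120],R,4)
Rf=tool(4,115);print(Rf.as_matrix().round(3))
g=np.array([*wor((-8,-48)),345]);tcp=g+2*Rf.as_matrix()[:,2];print(tcp)
p,R=rows(p,R,tcp,Rf,13);print(p)
E
```

```text
t 11.03 p [470.9 367.6  99.6] xang 67.05 z [ 0.461 -0.197 -0.865] F [-1.1  0.1  1.9] w 10.5
{'dy': 0.15, 'dz': -0.26}
{'dx': -0.001, 'dy': 0.151, 'dz': -0.259}
{'dy': 0.15, 'dz': -0.26}
{'dx': -0.001, 'dy': 0.151, 'dz': -0.259}
[[-0.07   0.904 -0.422]
 [ 0.998  0.063 -0.029]
 [ 0.    -0.423 -0.906]]
[560.52462077 -18.30008692 343.18738443]
{'dx': -0.247, 'dy': 0.202, 'dz': 0.008, 'ax': 0.023, 'ay': 0.001, 'az': -0.012}
{'dx': -0.254, 'dy': 0.194, 'dz': -0.007, 'ax': 0.023, 'az': -0.012}
{'dx': -0.261, 'dy': 0.182, 'dz': -0.021, 'ax': 0.023, 'ay': 0.001, 'az': -0.012}
{'dx': -0.268, 'dy': 0.17, 'dz': -0.034, 'ax': 0.023, 'az': -0.012}
{'dx': -0.273, 'dy': 0.158, 'dz': -0.046, 'ax': 0.023, 'ay': 0.001, 'az': -0.012}
{'dx': -0.28, 'dy': 0.143, 'dz': -0.058, 'ax': 0.024, 'ay': 0.001, 'az': -0.012}
{'dx': -0.284, 'dy': 0.127, 'dz': -0.069, 'ax': 0.023, 'az': -0.012}
{'dx': -0.289, 'dy': 0.112, 'dz': -0.078, 'ax': 0.023, 'ay': 0.001, 'az': -0.012}
{'dx': -0.292, 'dy': 0.094, 'dz': -0.086, 'ax': 0.023, 'az': -0.011}
{'dx': -0.296, 'dy': 0.078, 'dz': -0.092, 'ax': 0.023, 'ay': 0.001, 'az': -0.012}
{'dx': -0.298, 'dy': 0.06, 'dz': -0.098, 'ax': 0.023, 'az': -0.012}
{'dx': -0.299, 'dy': 0.042, 'dz': -0.102, 'ax': 0.023, 'ay': 0.001, 'az': -0.012}
{'dx': -0.301, 'dy': 0.023, 'dz': -0.105, 'ax': 0.023, 'az': -0.012}
[560.55832831 -18.32760826 343.14293085]
```

>>> play_rows(commands=[{"dx": 0, "dy": 0.15, "dz": -0.26, "ax": 0, "ay": 0, "az": 0, "claw": -1}, {"dx": 0, "dy": 0.15, "dz": -0.26, "ax": 0, "ay": 0, "az": 0, "claw": -1}, {"dx": 0, "dy": 0.15, "dz": -0.26, "ax": 0, "ay": 0, "az": 0, "claw": -1}, {"dx": 0, "dy": 0.15, "dz": -0.26, "ax": 0, "ay": 0, "az": 0, "claw": -1}, {"dx": 0, "dy": 0, "dz": 0, "ax": 0, "ay": 0, "az": 0, "claw": -1}])

```text
clock: 11.65
eef_pos: [471.7, 368.6, 221.7]
tool_rot: [0.216, 0.805, 0.533, 0.145]
ft_force: [-0.2, 1.2, -0.4]
gripper_width: 10.7
```

```bash
python3 - <<'E'
from h import *
p,R=st()
for n in("side","top"): cv2.imwrite(f"pics/{n}12.png",ctrl.read_camera(n))
t=cv2.imread("pics/top12.png"); s=cv2.imread("pics/side12.png")
cv2.imwrite("pics/e12.png",np.hstack([cv2.resize(t[190:290,140:240],None,fx=4,fy=4,interpolation=2),cv2.resize(s[200:300,200:300],None,fx=4,fy=4,interpolation=2)]))
E
```

```text
t 11.65 p [471.7 368.6 221.7] xang 67.03 z [ 0.464 -0.194 -0.864] F [-0.2  1.2 -0.4] w 10.7
```

View pics/e12.png

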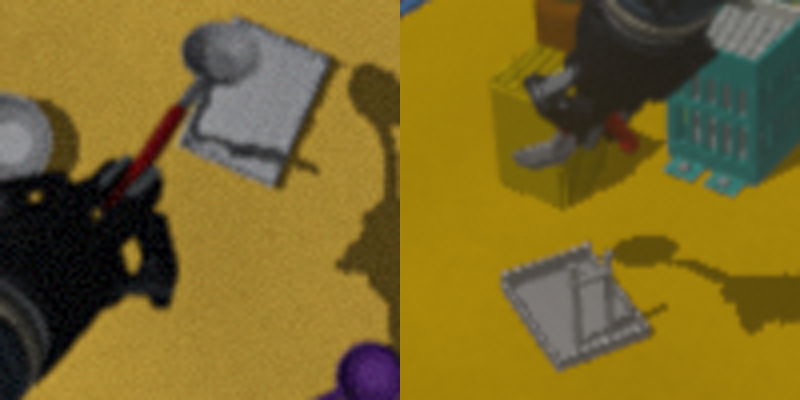

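The spoon is held by the handle and clear of the rest. The bowl shows at top crop (220,50). I'll carry it over and turn it upright on the way.

>>> play_rows(commands=[{"dx": -0.25, "dy": 0.2, "dz": 0.01, "ax": 0.023, "ay": 0, "az": -0.012, "claw": -1}, {"dx": -0.255, "dy": 0.195, "dz": -0.005, "ax": 0.023, "ay": 0, "az": -0.012, "claw": -1}, {"dx": -0.26, "dy": 0.18, "dz": -0.02, "ax": 0.023, "ay": 0.001, "az": -0.012, "claw": -1}, {"dx": -0.27, "dy": 0.17, "dz": -0.035, "ax": 0.023, "ay": 0, "az": -0.012, "claw": -1}, {"dx": -0.275, "dy": 0.16, "dz": -0.045, "ax": 0.023, "ay": 0.001, "az": -0.012, "claw": -1}, {"dx": -0.28, "dy": 0.145, "dz": -0.06, "ax": 0.024, "ay": 0.001, "az": -0.012, "claw": -1}, {"dx": -0.285, "dy": 0.125, "dz": -0.07, "ax": 0.023, "ay": 0, "az": -0.012, "claw": -1}, {"dx": -0.29, "dy": 0.11, "dz": -0.08, "ax": 0.023, "ay": 0.001, "az": -0.012, "claw": -1}])

```text
clock: 12.75
eef_pos: [524.6, 128.2, 294.3]
tool_rot: [-0.009, 0.744, 0.666, -0.047]
ft_force: [1.1, -0.2, -1.1]
gripper_width: 10.7
```

>>> play_rows(commands=[{"dx": -0.29, "dy": 0.095, "dz": -0.085, "ax": 0.023, "ay": 0, "az": -0.011, "claw": -1}, {"dx": -0.295, "dy": 0.08, "dz": -0.09, "ax": 0.023, "ay": 0.001, "az": -0.012, "claw": -1}, {"dx": -0.3, "dy": 0.06, "dz": -0.1, "ax": 0.023, "ay": 0, "az": -0.012, "claw": -1}, {"dx": -0.3, "dy": 0.04, "dz": -0.1, "ax": 0.023, "ay": 0.001, "az": -0.012, "claw": -1}, {"dx": -0.3, "dy": 0.025, "dz": -0.105, "ax": 0.023, "ay": 0, "az": -0.012, "claw": -1}, {"dx": 0, "dy": 0, "dz": 0, "ax": 0, "ay": 0, "az": 0, "claw": -1}, {"dx": 0, "dy": 0, "dz": 0, "ax": 0, "ay": 0, "az": 0, "claw": -1}])

```text
clock: 13.62
eef_pos: [559.2, -18.4, 341.7]
tool_rot: [-0.148, 0.667, 0.713, -0.161]
ft_force: [0.0, 0.1, -1.8]
gripper_width: 10.6
```

```bash
python3 - <<'E'
from h import *
p,R=st();print(R.as_matrix().round(3),loc(p),ctrl.read_state()["joint_pos"].round(2))
for n in("side","top"): cv2.imwrite(f"pics/{n}13.png",ctrl.read_camera(n))
t=cv2.imread("pics/top13.png"); s=cv2.imread("pics/side13.png")
cv2.imwrite("pics/e13.png",np.hstack([cv2.resize(t[110:240,260:390],None,fx=3,fy=4,interpolation=2),cv2.resize(s[115:245,240:370],None,fx=3,fy=4,interpolation=2)]))
E
```

```text
t 13.62 p [559.2 -18.4 341.7] xang 93.84 z [-0.425 -0.032 -0.904] F [ 0.   0.1 -1.8] w 10.6
[[-0.067  0.903 -0.425]
 [ 0.998  0.059 -0.032]
 [-0.003 -0.427 -0.904]] [-10.19202267 -48.0027149 ] [-0.18  0.54  1.21 -0.11  1.82 -1.82]
```

View pics/e13.png

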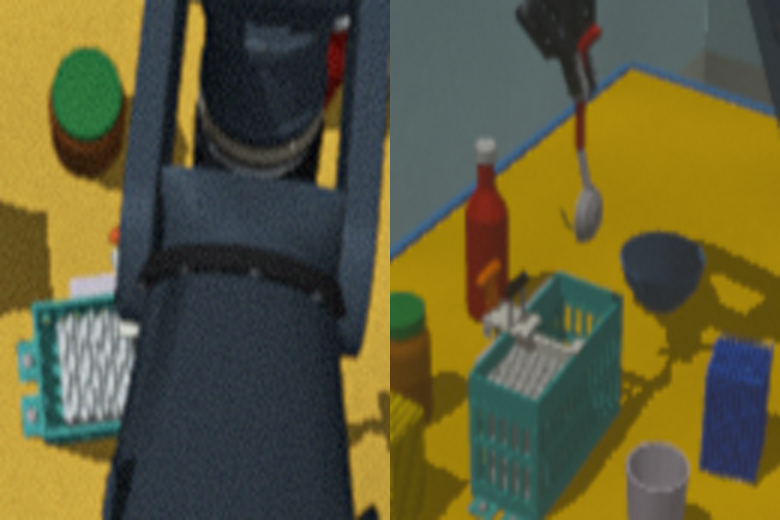

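```bash
python3 - <<'E'
from h import *
g=np.array([560.1,-18.3,343.5]);X=np.array([1,.07,0])
for z,o,n in((280.5,0,"neck"),(241,-16,"bowl c"),(193.5,-8,"tip"),(343.5+41,-18,"end"),(343.5-20,0,"below")):
    print(n,proj("side",g*[1,1,0]+o*X+[0,0,z]).round(1))
s=cv2.imread("pics/side13.png");x0,y0,f=280,112,10
cv2.imwrite("pics/e14.png",cv2.resize(s[y0:y0+70,x0:x0+50],None,fx=f,fy=8,interpolation=2))
E
```

```text
neck [302.1 150.5]
bowl c [306.  162.4]
tip [303.6 174.5]
end [307.9 121.3]
below [302.4 138.3]
```

View pics/e14.png

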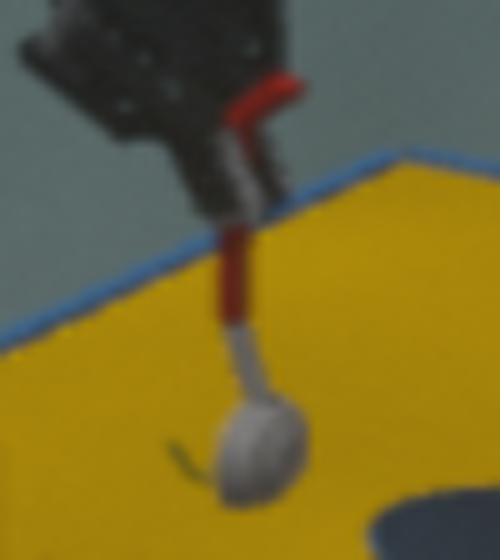

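The spoon hangs upright: the tip is at (303.5,175) against (303.6,174.5) predicted. I'll lower it in two stages.

```bash
python3 - <<'E'
from h import *
p,R=st();Rf=tool(4,115)
t=np.array([*wor((-8,-48)),0])+2*Rf.as_matrix()[:,2]
p,R=rows(p,R,[t[0],t[1],195],R,7);p,R=rows(p,R,[t[0],t[1],159],R,3)
E
```

```text
t 13.72 p [559.  -17.8 342.7] xang 93.92 z [-0.424 -0.032 -0.905] F [-0.4  0.1 -0.6] w 10.6
{'dy': 0.092, 'dz': 0.19}
{'dy': 0.091, 'dz': 0.19}
{'dy': 0.092, 'dz': 0.19}
{'dy': 0.092, 'dz': 0.19}
{'dy': 0.091, 'dz': 0.19}
{'dy': 0.092, 'dz': 0.19}
{'dy': 0.091, 'dz': 0.19}
{'dy': 0.051, 'dz': 0.109}
{'dx': 0.001, 'dy': 0.051, 'dz': 0.108}
{'dy': 0.052, 'dz': 0.109}
```

>>> play_rows(commands=[{"dx": 0, "dy": 0.09, "dz": 0.19, "ax": 0, "ay": 0, "az": 0, "claw": -1}, {"dx": 0, "dy": 0.09, "dz": 0.19, "ax": 0, "ay": 0, "az": 0, "claw": -1}, {"dx": 0, "dy": 0.09, "dz": 0.19, "ax": 0, "ay": 0, "az": 0, "claw": -1}, {"dx": 0, "dy": 0.095, "dz": 0.19, "ax": 0, "ay": 0, "az": 0, "claw": -1}, {"dx": 0, "dy": 0.09, "dz": 0.19, "ax": 0, "ay": 0, "az": 0, "claw": -1}, {"dx": 0, "dy": 0.09, "dz": 0.19, "ax": 0, "ay": 0, "az": 0, "claw": -1}, {"dx": 0, "dy": 0.095, "dz": 0.19, "ax": 0, "ay": 0, "az": 0, "claw": -1}, {"dx": 0, "dy": 0, "dz": 0, "ax": 0, "ay": 0, "az": 0, "claw": -1}])

```text
clock: 14.72
eef_pos: [560.0, -18.2, 194.7]
tool_rot: [-0.148, 0.666, 0.713, -0.161]
ft_force: [-0.5, 0.3, -0.8]
gripper_width: 10.2
```

```bash
python3 - <<'E'
from h import *
p,R=st();print(loc(p))
s=ctrl.read_camera("side")
cv2.imwrite("pics/e15.png",cv2.resize(s[135:235,250:350],None,fx=6,fy=6,interpolation=2))
E
```

```text
t 14.72 p [560.  -18.2 194.7] xang 93.94 z [-0.426 -0.032 -0.904] F [-0.5  0.3 -0.8] w 10.2
[ -9.36986339 -47.83469276]
```

View pics/e15.png

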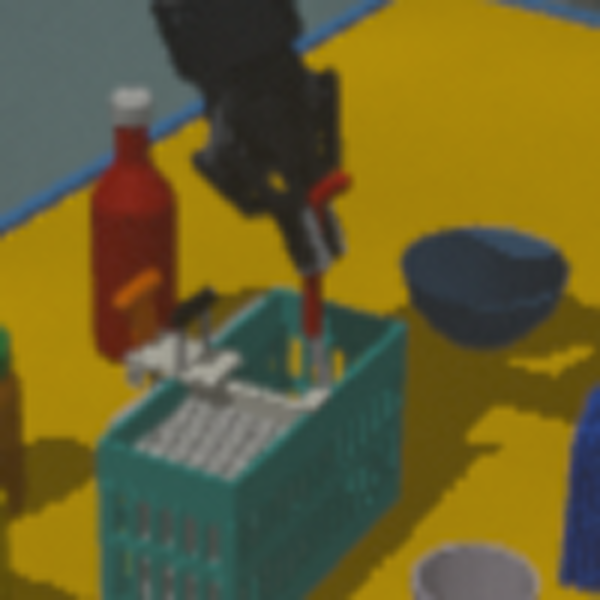

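Bowl is inside the space, clear of the divider and walls. I'll lower the rest slowly, watching force.

>>> play_rows(commands=[{"dx": 0, "dy": 0.05, "dz": 0.11, "ax": 0, "ay": 0, "az": 0, "claw": -1}, {"dx": 0, "dy": 0.05, "dz": 0.11, "ax": 0, "ay": 0, "az": 0, "claw": -1}, {"dx": 0, "dy": 0.05, "dz": 0.11, "ax": 0, "ay": 0, "az": 0, "claw": -1}, {"dx": 0, "dy": 0.01, "dz": 0.02, "ax": 0, "ay": 0, "az": 0, "claw": -1}, {"dx": 0, "dy": 0, "dz": 0, "ax": 0, "ay": 0, "az": 0, "claw": -1}])

```text
clock: 15.4
eef_pos: [561.1, -19.6, 157.1]
tool_rot: [-0.147, 0.667, 0.713, -0.16]
ft_force: [0.7, -0.5, -0.6]
gripper_width: 10.1
```

>>> play_rows(commands=[{"dx": 0, "dy": 0.01, "dz": 0.02, "ax": 0, "ay": 0, "az": 0, "claw": -1}, {"dx": 0, "dy": 0, "dz": 0, "ax": 0, "ay": 0, "az": 0, "claw": -1}])

```text
clock: 15.65
eef_pos: [561.3, -19.5, 155.3]
tool_rot: [-0.147, 0.667, 0.713, -0.16]
ft_force: [-0.5, 0.0, -0.4]
gripper_width: 10.6
```

```bash
python3 - <<'E'
from h import *
p,R=st();print(loc(p))
s=ctrl.read_camera("side")
cv2.imwrite("pics/e16.png",cv2.resize(s[135:235,250:350],None,fx=6,fy=6,interpolation=2))
E
```

```text
t 15.65 p [561.3 -19.5 155.3] xang 93.88 z [-0.422 -0.033 -0.906] F [-0.5  0.  -0.4] w 10.6
[ -8.12719957 -49.27105371]
```

View pics/e16.png

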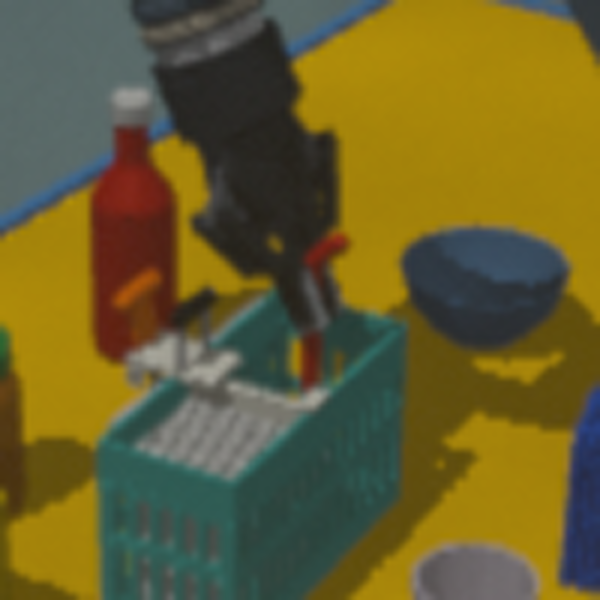

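>>> play_rows(commands=[{"dx": 0, "dy": 0.01, "dz": 0.02, "ax": 0, "ay": 0, "az": 0, "claw": -1}, {"dx": 0, "dy": 0, "dz": 0, "ax": 0, "ay": 0, "az": 0, "claw": -1}])

```text
clock: 15.95
eef_pos: [561.2, -19.5, 152.8]
tool_rot: [-0.147, 0.667, 0.713, -0.16]
ft_force: [-0.8, -0.3, -0.6]
gripper_width: 10.4
```

>>> play_rows(commands=[{"dx": 0, "dy": 0.01, "dz": 0.02, "ax": 0, "ay": 0, "az": 0, "claw": -1}, {"dx": 0, "dy": 0, "dz": 0, "ax": 0, "ay": 0, "az": 0, "claw": -1}])

```text
clock: 16.2
eef_pos: [561.5, -19.6, 150.8]
tool_rot: [-0.147, 0.667, 0.713, -0.16]
ft_force: [0.5, -0.1, 0.4]
gripper_width: 10.8
```

>>> play_rows(commands=[{"dx": 0, "dy": 0.01, "dz": 0.02, "ax": 0, "ay": 0, "az": 0, "claw": -1}, {"dx": 0, "dy": 0, "dz": 0, "ax": 0, "ay": 0, "az": 0, "claw": -1}])

```text
clock: 16.45
eef_pos: [561.7, -19.6, 150.3]
tool_rot: [-0.146, 0.667, 0.713, -0.16]
ft_force: [-0.1, 0.5, 8.4]
gripper_width: 10.9
```

>>> play_rows(commands=[{"dx": 0, "dy": 0.01, "dz": 0.02, "ax": 0, "ay": 0, "az": 0, "claw": -1}, {"dx": 0, "dy": 0, "dz": 0, "ax": 0, "ay": 0, "az": 0, "claw": -1}])

```text
clock: 16.7
eef_pos: [562.0, -19.6, 149.9]
tool_rot: [-0.146, 0.667, 0.713, -0.16]
ft_force: [0.7, 0.7, 15.6]
gripper_width: 10.4
```

Contact with the floor at TCP z 150. I'll ease off 3 mm and open partly.

>>> play_rows(commands=[{"dx": 0, "dy": -0.01, "dz": -0.03, "ax": 0, "ay": 0, "az": 0, "claw": -1}, {"dx": 0, "dy": 0, "dz": 0, "ax": 0, "ay": 0, "az": 0, "claw": -0.65}, {"dx": 0, "dy": 0, "dz": 0, "ax": 0, "ay": 0, "az": 0, "claw": -0.5}, {"dx": 0, "dy": 0, "dz": 0, "ax": 0, "ay": 0, "az": 0, "claw": -0.3}, {"dx": 0, "dy": 0, "dz": 0, "ax": 0, "ay": 0, "az": 0, "claw": -0.1}, {"dx": 0, "dy": 0, "dz": 0, "ax": 0, "ay": 0, "az": 0, "claw": -0.1}, {"dx": 0, "dy": 0, "dz": 0, "ax": 0, "ay": 0, "az": 0, "claw": -0.1}, {"dx": 0, "dy": 0, "dz": 0, "ax": 0, "ay": 0, "az": 0, "claw": -0.1}])

```text
clock: 17.7
eef_pos: [561.9, -19.5, 149.4]
tool_rot: [-0.147, 0.667, 0.713, -0.16]
ft_force: [-0.3, 0.1, 0.5]
gripper_width: 38.1
```

```bash
python3 - <<'E'
from h import *
p,R=st();print(loc(p))
s=ctrl.read_camera("side");t=ctrl.read_camera("top")
cv2.imwrite("pics/e17.png",np.hstack([cv2.resize(s[135:235,260:340],None,fx=5,fy=6,interpolation=2),cv2.resize(t[130:230,280:360],None,fx=5,fy=6,interpolation=2)]))
E
```

```text
t 17.7 p [561.9 -19.5 149.4] xang 93.88 z [-0.422 -0.033 -0.906] F [-0.3  0.1  0.5] w 38.1
[ -7.58550816 -49.28353034]
```

View pics/e17.png

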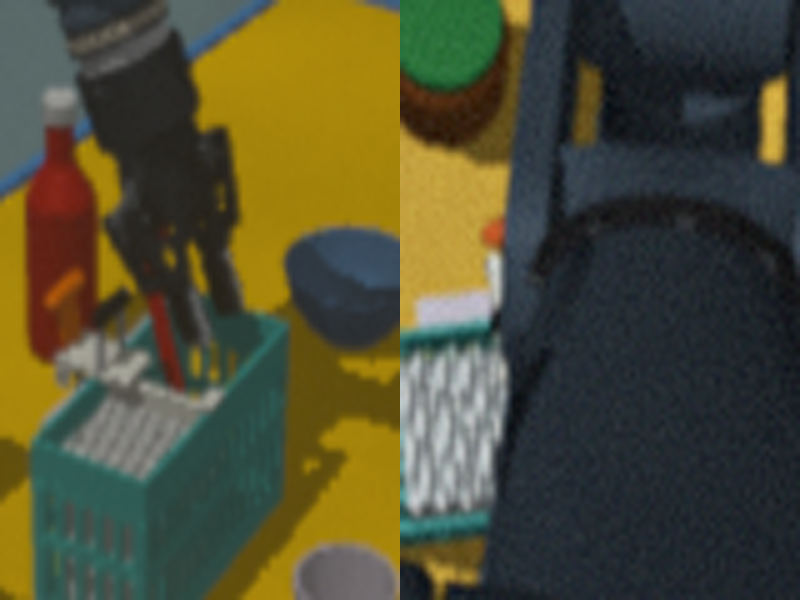

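```bash
python3 - <<'E'
from h import *
s=ctrl.read_camera("side")
cv2.imwrite("pics/e18.png",cv2.resize(s[150:215,270:315],None,fx=12,fy=9,interpolation=2))
for o in(0,): print(proj("side",[*wor((-8,-49)),5]),proj("side",[*wor((-8,-49)),87]),proj("side",[*wor((-8,-49)),169]),proj("side",[*wor((-26,-49)),187]))
E
```

```text
[300.18333717 219.59522525] [300.66814676 200.4063157 ] [301.18269    180.04053915] [305.91824653 176.69611225]
```

View pics/e18.png

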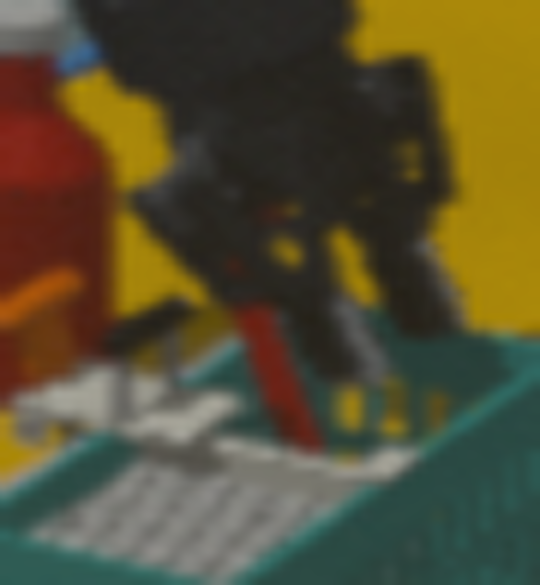

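The handle has tipped towards +x and lies along the tool axis between the open fingers. I'll back out along the axis, which leaves it free, then look.

>>> play_rows(commands=[{"dx": 0, "dy": 0, "dz": -0.1, "ax": 0, "ay": 0, "az": 0, "claw": -0.1}, {"dx": 0, "dy": 0, "dz": -0.15, "ax": 0, "ay": 0, "az": 0, "claw": -0.1}, {"dx": 0, "dy": 0, "dz": -0.2, "ax": 0, "ay": 0, "az": 0, "claw": -0.1}, {"dx": 0, "dy": 0, "dz": -0.2, "ax": 0, "ay": 0, "az": 0, "claw": -0.1}, {"dx": 0, "dy": 0, "dz": -0.2, "ax": 0, "ay": 0, "az": 0, "claw": -0.1}, {"dx": 0, "dy": 0, "dz": -0.2, "ax": 0, "ay": 0, "az": 0, "claw": -0.1}, {"dx": 0, "dy": 0, "dz": 0, "ax": 0, "ay": 0, "az": 0, "claw": -0.1}])

```text
clock: 18.73
eef_pos: [608.0, -16.2, 246.8]
tool_rot: [-0.144, 0.667, 0.713, -0.158]
ft_force: [0.1, 0.5, 0.3]
gripper_width: 38.3
```

```bash
python3 - <<'E'
from h import *
p,R=st();print(loc(p))
s=ctrl.read_camera("side");t=ctrl.read_camera("top")
cv2.imwrite("pics/side19.png",s);cv2.imwrite("pics/top19.png",t)
cv2.imwrite("pics/e19.png",cv2.resize(s[135:235,260:340],None,fx=6,fy=6,interpolation=2))
E
```

```text
t 18.73 p [608.  -16.2 246.8] xang 93.89 z [-0.417 -0.034 -0.908] F [0.1 0.5 0.3] w 38.3
[ 38.67551898 -49.21507559]
```

View pics/e19.png

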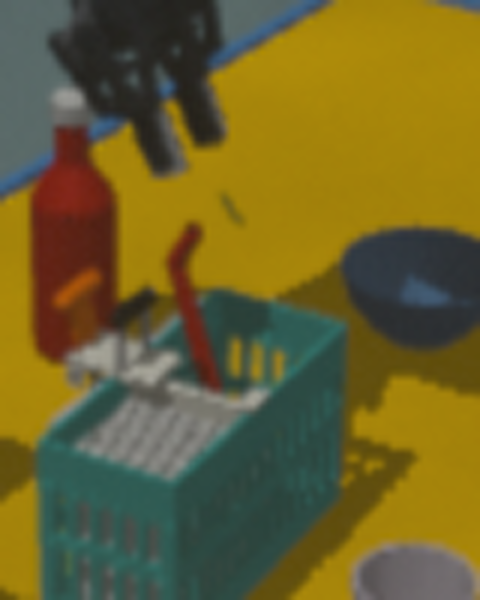

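The spoon stands in the compartment with its handle up, leaning on the far wall. I'll move the arm away to check from above.

>>> play_rows(commands=[{"dx": 0, "dy": -0.1, "dz": -0.3, "ax": 0, "ay": 0, "az": 0, "claw": -0.1}, {"dx": -0.3, "dy": 0, "dz": 0, "ax": 0, "ay": 0, "az": 0, "claw": -0.1}, {"dx": -0.45, "dy": 0, "dz": 0, "ax": 0, "ay": 0, "az": 0, "claw": -0.1}, {"dx": -0.45, "dy": 0, "dz": 0, "ax": 0, "ay": 0, "az": 0, "claw": -0.1}, {"dx": -0.45, "dy": 0, "dz": 0, "ax": 0, "ay": 0, "az": 0, "claw": -0.1}, {"dx": -0.45, "dy": 0, "dz": 0, "ax": 0, "ay": 0, "az": 0, "claw": -0.1}, {"dx": -0.45, "dy": 0, "dz": 0, "ax": 0, "ay": 0, "az": 0, "claw": -0.1}, {"dx": 0, "dy": 0, "dz": 0, "ax": 0, "ay": 0, "az": 0, "claw": -0.1}])

```text
clock: 19.82
eef_pos: [625.8, -273.8, 275.3]
tool_rot: [-0.148, 0.668, 0.711, -0.16]
ft_force: [-0.1, 0.6, 0.3]
gripper_width: 38.6
```

```bash
python3 - <<'E'
from h import *
p,R=st()
s=ctrl.read_camera("side");t=ctrl.read_camera("top")
cv2.imwrite("pics/side20.png",s);cv2.imwrite("pics/top20.png",t)
cv2.imwrite("pics/e20.png",cv2.resize(s[150:250,260:340],None,fx=6,fy=6,interpolation=2))
cv2.imwrite("pics/e20b.png",cv2.resize(t[155:228,258:358],None,fx=8,fy=8,interpolation=cv2.INTER_CUBIC))
E
```

```text
t 19.82 p [ 625.8 -273.8  275.3] xang 93.6 z [-0.424 -0.031 -0.905] F [-0.1  0.6  0.3] w 38.6
```

View pics/e20b.png

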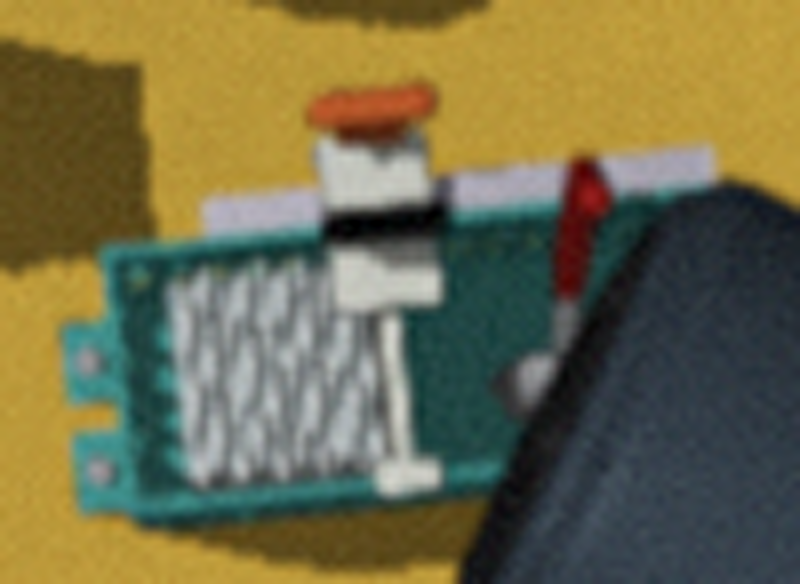

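View pics/top20.png

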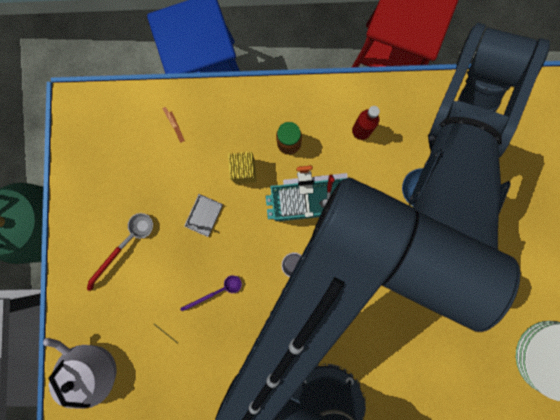

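View pics/e20.png

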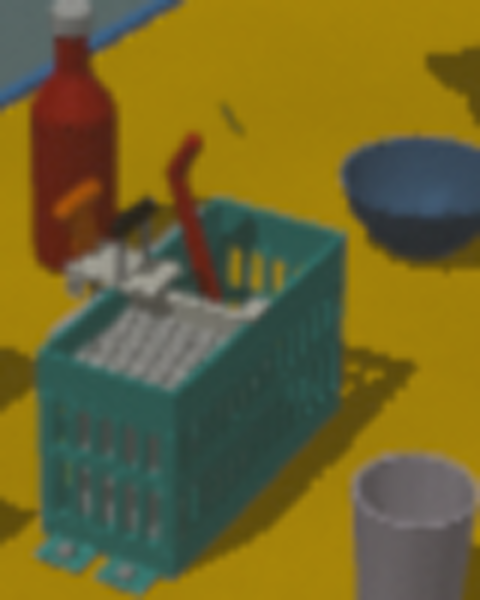

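```bash
python3 - <<'E'
from h import *
T=lambda x,y:(258+(x+.5)/8-.5,155+(y+.5)/8-.5)
S=lambda x,y:(260+(x+.5)/6-.5,150+(y+.5)/6-.5)
b,e=tri(T(587,190),S(178,175)); n,en=tri(T(566,298),S(215,298)); en_,e3=tri(T(585,165),S(195,142))
d=b-n;print(b,e,n,en,en_,e3,np.linalg.norm(d),"lean",np.degrees(np.arccos(d[2]/np.linalg.norm(d))),loc(b),loc(n),loc(en_))
u=d/np.linalg.norm(d);tip=(b+n)/2-128*u;print("tip approx",tip,loc(tip))
for f in("top9","top20"):
    im=cv2.imread(f"pics/{f}.png");L,q=lids(im,rows=[195,196,197,198,202,203,204,209,210]);print(q[:,1].mean())
a=cv2.imread("pics/top9.png")[155:228,290:315].astype(int);c=cv2.imread("pics/top20.png")[155:228,290:315].astype(int)
print("div diff",np.abs(a-c).mean())
E
```

```text
[610.91315125 -20.82772298 157.75119741] 2.4443958220538047 [584.80041184 -20.94110793  82.77237196] 0.28768815865699526 [608.85002445 -21.91973186 180.48559952] 12.432320588660753 79.39592106473894 lean 19.20176921291135 [ 41.24423106 -54.03640507] [ 15.18719163 -52.32798119] [ 39.10995523 -54.98183742]
tip approx [555.75851504 -21.06721166  -0.61709082] [-13.79275712 -50.42791743]
82.56045464453688
82.64387117855635
div diff 17.31890410958904
```

```bash
python3 - <<'E'
from h import *
for f in("top9","top20"):
    hsv=cv2.cvtColor(cv2.imread(f"pics/{f}.png"),cv2.COLOR_BGR2HSV)
    for lo,hi in(((0,130,60),(14,255,255)),((0,0,0),(179,255,30))):
        m=cv2.inRange(hsv,lo,hi);m[:155]=0;m[200:]=0;m[:,:290]=0;m[:,320:]=0
        n,l,s,c=cv2.connectedComponentsWithStats(m);i=1+s[1:,4].argmax();print(f,c[i].round(1),s[i,4])
a=cv2.imread("pics/side0.png");b=cv2.imread("pics/side20.png")
d=cv2.absdiff(cv2.GaussianBlur(a,(5,5),0),cv2.GaussianBlur(b,(5,5),0)).max(2)
for n,(x0,x1,y0,y1) in dict(bottle=(262,282,148,196),bowl=(315,347,172,194),jar=(232,256,187,222),tumbler=(317,342,225,258),yellow=(222,253,210,250),blue=(343,369,198,236),purple=(300,325,275,330),bigred=(193,226,300,395)).items():
    g1=cv2.cvtColor(a[y0:y1,x0:x1],6).astype(np.float32);g2=cv2.cvtColor(b[y0:y1,x0:x1],6).astype(np.float32)
    print(n,np.round(cv2.phaseCorrelate(g1,g2,cv2.createHanningWindow(g1.shape[::-1],cv2.CV_32F)),2),d[y0:y1,x0:x1].mean().round(1))
E
```

```text
top9 [304.1 168.7] 77
top9 [306.3 182.5] 44
top20 [304.1 168.6] 79
top20 [306.1 182.6] 41Traceback (most recent call last):
  File "<stdin>", line 11, in <module>
    return _wrapfunc(a, 'round', decimals=decimals, out=out)
    return _wrapit(obj, method, *args, **kwds)
    conv = _array_converter(obj)
ValueError: setting an array element with a sequence. The requested array has an inhomogeneous shape after 1 dimensions. The detected shape was (2,) + inhomogeneous part.
```

```bash
python3 - <<'E'
from h import *
a=cv2.imread("pics/side0.png");b=cv2.imread("pics/side20.png")
for n,(x0,x1,y0,y1) in dict(bottle=(262,282,148,196),bowl=(315,347,172,194),jar=(232,256,187,222),tumbler=(317,342,225,258),yellow=(222,253,210,250),blue=(343,369,198,236)).items():
    g1=cv2.cvtColor(a[y0:y1,x0:x1],6).astype(np.float32);g2=cv2.cvtColor(b[y0:y1,x0:x1],6).astype(np.float32)
    print(n,cv2.phaseCorrelate(g1,g2,cv2.createHanningWindow(g1.shape[::-1],cv2.CV_32F)))
st();print(ctrl.hand_in())
E
```

```text
bottle ((0.17325584171705088, 0.03818277837283546), 0.811024350921313)
bowl ((0.05669160983574528, 0.021642969592770456), 0.9687489631275336)
jar ((-0.2398959568477892, 0.0698284043703481), 0.9968234686939804)
tumbler ((0.45938407157798977, 0.06002612511572636), 1.0213927351103889)
yellow ((0.03158193511755236, -0.04169416738768561), 1.0400399163365364)
blue ((0.4838227579886585, 0.04626307650701733), 1.0787681469210872)
t 19.93 p [ 626.3 -270.   275.8] xang 93.81 z [-0.425 -0.03  -0.905] F [ 0.1 -0.2 -0.4] w 38.5
the job is handed in; nothing more can be done
None
```

The job is done and was handed in at about 19.9 s of the 61 s. I squeezed the lever and slid the divider six notches (84 mm) up to the lids. I then released it and stood the red-handled spoon from the rest, bowl down, in the space it opened.

**What the last checks showed:**
- **Divider:** it did not move between release and hand-in. The lever bar spacing was within about 1 mm of shut, so I take it as locked; that comes from the pictures only, with no direct reading.
- **Lids:** they did not move. The gap from the divider to the lids is thin, about 2 mm, which is about the limit of the camera calibration.
- **Spoon:** the tip works out at about floor height inside the compartment. The handle leans about 19° on the far wall. I meant it to lean on the near wall, but it tipped the other way when released.
- **Other things:** the bottle, bowl, jar, tumbler and the yellow and blue stacks shifted by less than 0.5 px in the side view, about 1 mm. The largest readings, 0.46 px for the tumbler and 0.48 px for the blue stack, are probably shadow changes. I did not compare the two other spoons numerically, but they look unmoved in the top picture.

**Disagreement:** heights measured from the two views came out 4–7 mm lower than the text says. I corrected the spoon grasp height for that (from 84 to 89 mm) and found the caddy floor by touch.

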